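Close a gear case and tighten its cover screws crosswise

TASK

Push the gear case's hinged cover fully shut, then take the T-handle key from its tray and tighten the four cover screws with it in cross order, each followed by the one diagonally opposite, in two rounds: first turn each one clockwise only about half-way (tab at about 45 degrees), then in the same crosswise manner turn each one fully home to its stop. Touch the screws only with the key, stand the key back upright on the floor of its tray, and leave the other things on the bench alone.

Things in the scene. Friction and masses are not known exactly. Their poses are not given: they have to be found in the camera images.
- case: green gear case, fixed to the bench: 190 x 190 mm foot, 170 x 170 mm body, top 70 mm high. Origin at the bench, under its centre; x points away from its front (front = the side with the cover's lip), y to its left, z up. It may stand left or right on the bench, yaw within 0.3 rad
- cover (a joint): hinge of the dark steel cover on the case, in rad: 0 shut, growing as its front rises (up to 0.9). The hinge line runs along the case's y at x = +85 mm, 70 mm high in the case frame, along the cover's rear lower edge. Stiff: stays where left, takes about 2 N down at the lip
- cover_lip (a point): centre of the top face of the lip, a plain tongue 70 mm wide and about 45 mm long that sticks out of the cover's front edge. The point is 195 mm in front of the hinge line along the cover and 12 mm above its underside (82 mm over the bench when shut). Its axes are those of the cover, which when shut are the case's
- key_grip (a point): centre of the cross bar of the steel T-handle key, a wrench that stands upright in the tray, 320 g. Bar 80 mm long (along this point's x), 14 mm wide (y), 16 mm tall; its centre is 92 mm above the key's foot and its top is the key's top. Shaft below is 12 mm across. z up
- key_foot (a point): centre of the key's underside, on its axis. The foot is a fork, 46 x 36 mm: a slot 12 mm wide and 17 mm deep, open at both ends, runs along x, parallel to the bar, between two jaws 12 mm thick. The slot goes down over a screw's tab until the jaws meet the washer, with about 0.1 rad of turning play each way. z up
- tray: shallow steel tray for the key, fixed to the bench on the side where the case is not: 140 x 140 mm, rim 16 mm high, walls 4 mm, floor about 4 mm thick. Origin at the bench, under its centre, z up
- screw1: near left corner screw of the cover (seen from its front), opposite screw 3, 55 mm from the cover's centre each way. Origin on its axis on the cover's top face (82 mm over the bench when shut), z out of the cover. Head: washer 38 mm across, 4 mm thick, with an upright steel tab 36 mm long (along x), 8 mm thick, rounded on top 18 mm above the origin. All four are alike; see screw2 to screw4 for how they turn
- screw2: far left corner screw of the cover (seen from its front), opposite screw 4, 55 mm from the cover's centre each way. Origin on its axis on the cover's top face (82 mm over the bench when shut), z out of the cover. Head: washer 38 mm across, 4 mm thick, with an upright steel tab 36 mm long (along x), 8 mm thick, rounded on top 18 mm above the origin. Loose: tab along the case's y (or up to 0.2 rad on)
- screw3: far right corner screw of the cover (seen from its front), opposite screw 1, 55 mm from the cover's centre each way. Origin on its axis on the cover's top face (82 mm over the bench when shut), z out of the cover. Head: washer 38 mm across, 4 mm thick, with an upright steel tab 36 mm long (along x), 8 mm thick, rounded on top 18 mm above the origin. Tightens clockwise from above, stays where left (0.15 N m)
- screw4: near right corner screw of the cover (seen from its front), opposite screw 2, 55 mm from the cover's centre each way. Origin on its axis on the cover's top face (82 mm over the bench when shut), z out of the cover. Head: washer 38 mm across, 4 mm thick, with an upright steel tab 36 mm long (along x), 8 mm thick, rounded on top 18 mm above the origin. Hard stop when tight: tab along the case's x
- file: flat file, 270 mm long, 20 mm wide, lying along x on the bench between case and tray, origin under it near its middle
- hammer: hammer lying on the far left of the bench, about 300 mm long
- driver: screwdriver lying on the far right of the bench
- oilcan: small grey can, 56 mm across and 100 mm tall, standing at the back, origin at its foot
- offcut: aluminium offcut 70 x 35 x 20 mm lying near the file, in front of the robot
- collar: brass ring, 44 mm across, 16 mm high, lying at the back
- spanner: open-ended spanner lying on the far right; it is not needed
Mind the look-alikes: they are no part of the job. What is shaped like the part that bears key_grip but red is not meant. What is shaped like the tray but turquoise is not meant.

How it is judged (in metres and radians):
On the way, in this order (a step that is already met when the one before it is completed fails the run):
1. the cover is shut (value of joint cover below 0.03 rad and angle between the x axis of each of screw1, screw2, screw3, screw4 and the y axis of case, either way round below 0.42 rad), for 0.1 s.
2. the key is lifted out of its tray (all of step 1 and z of key_grip in the frame of tray above 0.125 m), for 0.1 s.
3. one screw is turned about half-way, the other three still loose (value of joint cover below 0.03 rad and ((angle between the x axis of screw1 and the y axis of case, either way round between 0.5 and 1.08 rad and angle between the x axis of each of screw2, screw3, screw4 and the y axis of case, either way round below 0.42 rad) or (angle between the x axis of screw2 and the y axis of case, either way round between 0.5 and 1.08 rad and angle between the x axis of each of screw1, screw3, screw4 and the y axis of case, either way round below 0.42 rad) or (angle between the x axis of screw3 and the y axis of case, either way round between 0.5 and 1.08 rad and angle between the x axis of each of screw1, screw2, screw4 and the y axis of case, either way round below 0.42 rad) or (angle between the x axis of screw4 and the y axis of case, either way round between 0.5 and 1.08 rad and angle between the x axis of each of screw1, screw2, screw3 and the y axis of case, either way round below 0.42 rad))), for 0.1 s.
4. the screw diagonally opposite is half-way too, the other pair still loose (value of joint cover below 0.03 rad and ((angle between the x axis of screw1 and the y axis of case, either way round between 0.5 and 1.08 rad and angle between the x axis of screw3 and the y axis of case, either way round between 0.5 and 1.08 rad and angle between the x axis of each of screw2, screw4 and the y axis of case, either way round below 0.42 rad) or (angle between the x axis of screw2 and the y axis of case, either way round between 0.5 and 1.08 rad and angle between the x axis of screw4 and the y axis of case, either way round between 0.5 and 1.08 rad and angle between the x axis of each of screw1, screw3 and the y axis of case, either way round below 0.42 rad))), for 0.1 s.
5. all four screws are half-way, none tight (value of joint cover below 0.03 rad and angle between the x axis of screw1 and the y axis of case, either way round between 0.5 and 1.08 rad and angle between the x axis of screw2 and the y axis of case, either way round between 0.5 and 1.08 rad and angle between the x axis of screw3 and the y axis of case, either way round between 0.5 and 1.08 rad and angle between the x axis of screw4 and the y axis of case, either way round between 0.5 and 1.08 rad), for 0.1 s.
6. one screw is tight, the other three still half-way (value of joint cover below 0.03 rad and ((angle between the x axis of screw1 and the y axis of case, either way round above 1.38 rad and angle between the x axis of screw2 and the y axis of case, either way round between 0.5 and 1.08 rad and angle between the x axis of screw3 and the y axis of case, either way round between 0.5 and 1.08 rad and angle between the x axis of screw4 and the y axis of case, either way round between 0.5 and 1.08 rad) or (angle between the x axis of screw2 and the y axis of case, either way round above 1.38 rad and angle between the x axis of screw1 and the y axis of case, either way round between 0.5 and 1.08 rad and angle between the x axis of screw3 and the y axis of case, either way round between 0.5 and 1.08 rad and angle between the x axis of screw4 and the y axis of case, either way round between 0.5 and 1.08 rad) or (angle between the x axis of screw3 and the y axis of case, either way round above 1.38 rad and angle between the x axis of screw1 and the y axis of case, either way round between 0.5 and 1.08 rad and angle between the x axis of screw2 and the y axis of case, either way round between 0.5 and 1.08 rad and angle between the x axis of screw4 and the y axis of case, either way round between 0.5 and 1.08 rad) or (angle between the x axis of screw4 and the y axis of case, either way round above 1.38 rad and angle between the x axis of screw1 and the y axis of case, either way round between 0.5 and 1.08 rad and angle between the x axis of screw2 and the y axis of case, either way round between 0.5 and 1.08 rad and angle between the x axis of screw3 and the y axis of case, either way round between 0.5 and 1.08 rad))), for 0.1 s.
7. the screw diagonally opposite is tight too, the other pair still half-way (value of joint cover below 0.03 rad and ((angle between the x axis of each of screw1, screw3 and the y axis of case, either way round above 1.38 rad and angle between the x axis of screw2 and the y axis of case, either way round between 0.5 and 1.08 rad and angle between the x axis of screw4 and the y axis of case, either way round between 0.5 and 1.08 rad) or (angle between the x axis of each of screw2, screw4 and the y axis of case, either way round above 1.38 rad and angle between the x axis of screw1 and the y axis of case, either way round between 0.5 and 1.08 rad and angle between the x axis of screw3 and the y axis of case, either way round between 0.5 and 1.08 rad))), for 0.1 s.
8. all four screws are tight (value of joint cover below 0.03 rad and angle between the x axis of each of screw1, screw2, screw3, screw4 and the y axis of case, either way round above 1.38 rad), for 0.1 s.
At the end, for the whole second after the job is handed in: The cover is shut (under 0.03 rad), all four screw tabs are within 0.19 rad of the tight direction (along the case's x), and the released key stands upright (within 0.12 rad) on the tray's floor, its axis within 55 mm of the tray's centre in the tray's x and y (all of step 8 and x of key_grip in the frame of tray between -0.055 and 0.055 m and y of key_grip in the frame of tray between -0.055 and 0.055 m and z of key_grip in the frame of tray between 0.088 and 0.104 m and angle between key_grip's own z axis and vertical below 0.12 rad); the robot touches nothing.
It fails at once if a screw is touched with the fingers or arm instead of the key (contact force between any of the fingers, the arm and screw1 above 1 N or contact force between any of the fingers, the arm and screw2 above 1 N or contact force between any of the fingers, the arm and screw3 above 1 N or contact force between any of the fingers, the arm and screw4 above 1 N).
It fails at once if another tool or part on the bench is shifted by more than 30 mm (distance of any of file, hammer, driver, oilcan, offcut, collar, spanner from where it was at the start of the episode above 0.03 m).
It also fails if it takes over 72 s, if anything falls off the work surface, if the arm or the gripper's body presses on something with over 40 N, if the wrist force passes 120 N, or if a joint passes its speed limit or range.

ROBOT

A 6-joint arm with a two-finger parallel gripper is mounted at the origin on the work surface. World frame = base frame: x ahead of the robot, y to its left, z up, the work surface at z = 0. Lengths are in mm, angles in rad, forces in N, time in s.
With the tool pointing down it reaches from about 350 to 875 mm from the base axis. Payload 4.2 kg.
Tool frame: the origin (TCP) lies at the very end of the fingers, on their centre line; the grasp point (between the pads) lies 19 mm behind it; z points along the fingers, y is the direction in which the jaws open and shut (so a half turn about z gives the same grasp; the last joint's range is limited). The gripper opens to 85 mm and grips with 20 to 120 N. Pads are 22 mm wide; open, the fingers measure 114 mm over their backs; the gripper's body (76 mm by 85 mm) begins 54 mm behind the grasp point. The pads swing forward as they close: fully open they stand 13 mm farther back than shut.
Start: joints at [1.526, 0.385, 0.008, 0, -1.194, -0.259], TCP at [186.935, 596.368, 231.312] pointing down, gripper open.
Joint ranges: [-3.14, 3.14], [-1.21, 2.06], [-1.07, 1.41], [-3.16, 2.05], [-2.99, -0.16], [-3.1, 3.1]. Speed limits (rad/s): [2.79, 2.79, 3.14, 3.14, 3.14, 3.14].

INTERFACE

Orientations are given as a unit quaternion [w, x, y, z].
In Python, from bench import arm, cams, order gives the robot as it stands. The module is installed in compiled form; this text tells all that it offers.
- The arm moves only by the tool arm_command, never from a script. Its argument "plan" is a list of rows, each a list of 5 numbers: the shift along the tool's x, y, z in units of 30 mm (1.0 is 30 mm), then the turn about the tool's z in units of 8 degrees (1.0 is 8 degrees), then the opening, from -1 (shut) to 1 (fully open). A call has 1 to 8 rows; each row shifts and turns the pose as measured when the row begins, along the tool's axes as they then stand; what a row does not reach is not made up. A row lasts 1/10 s, in which the tool goes at most 50 mm and 8.59 degrees, less where a joint would pass 70% of its speed; a pose out of reach is approached as far as the arm can. A call is refused whole if a number of a shift passes 1 or a number of a turn 1, either way. A call with a gripper value outside its range is refused whole. The fingers move at their own pace and stop on an object; the grip force is fixed at half the most. Time passes only in rows, so rows that do not move let the fingers close. It gives the time, the measured TCP pose, the force and the opening at its end, in the units of the state.
- arm.observe(): the state, without advancing time (a new reading comes with each control period).
- cams.get_image(name): name is "scene" or "top" or "wrist"; returns a dict with "image" (400x640x3 uint8, red, green, blue), "mtx" (3x3 intrinsics, pixels), "R" (3x3) and "t" (3): a world point X has camera coordinates R X + t. Camera axes: x right, y down, z forward; pixel columns grow to the right and rows downward; lengths in mm; the calibration is good to about 2 mm. A picture is of the moment at which its call begins. There is no depth.
- order.close_job(): hands the job in, once; it reports no verdict.
The state is a dict: "clock": time; "qpos": joint angles; "qd": joint speeds; "joint_torque": joint torques, N m; "tcp_pos": TCP position; "tool_rot": TCP orientation; "wrist_force": force on the tool from outside, world axes, zero at the start; "moment": the same for the moment, N m; "finger_gap": finger opening in mm.
Only numpy, scipy, OpenCV 4.12 (cv2) and the standard library are available. Lean on these libraries where they do the work, as an engineer would, in place of code of your own. Each camera call takes 0.05 s, during which the arm holds its last target.

## Working session

There is one attempt and no reset: what is moved stays moved. The work goes in short steps, Python scripts to look and compute and a tool call to move; the robot and the scene stay as the last step left them, time stands still between calls to the robot, and variables do not carry over. Pictures are saved under pics/ and viewed, and the job is handed in when it is done.

Besides the shell and the picture viewer there is one more tool, called as a command line: name --pt "numbers of a row" for each row, then --argument value for the rest. arm_command: Moves the arm, as the interface text tells. Its arguments: {"type":"object","properties":{"plan":{"type":"array"}},"required":["plan"]}

```bash
mkdir -p pics; ls; python3 - <<'E'
from bench import arm,cams
import cv2
s=arm.observe(); print({k:(v if not hasattr(v,'round') else v) for k,v in s.items()})
for n in ["scene","top","wrist"]:
    d=cams.get_image(n); cv2.imwrite(f"pics/{n}0.png",d["image"][:,:,::-1]); print(n,d["mtx"],d["R"],d["t"])
E
```

```text
pics
{'clock': 0.0, 'qpos': array([ 1.52555926e+00,  3.85565586e-01,  6.60718320e-03, -4.91723413e-04,
       -1.19398278e+00, -2.58581152e-01]), 'qd': array([ 0.00088046, -0.00036414, -0.00050902, -0.00106176,  0.00125074,
        0.00059901]), 'joint_torque': array([-9.40900391e-04, -3.92285407e+01,  1.88399899e+01,  4.18602973e+00,
       -4.69450315e-03,  5.33468182e-06]), 'tcp_pos': array([186.7988105 , 595.81753223, 230.20990913]), 'tool_rot': array([ 1.09066148e-03,  9.88469657e-01, -1.51415108e-01, -1.13035279e-04]), 'wrist_force': array([ 0.37596691, -0.39925549,  0.0456799 ]), 'moment': array([ 0.01548298, -0.00072573, -0.01009073]), 'finger_gap': 85.34209697854021}
scene [[489.02934487   0.         315.66635701]
 [  0.         489.02934487 198.84093099]
 [  0.           0.           1.        ]] [[ 0.51218757  0.85873907 -0.01520165]
 [ 0.53688231 -0.3339338  -0.77475519]
 [-0.6703889   0.38865849 -0.63207856]] [-238.61727721 -215.27421278 1661.25924837]
top [[373.10940207   0.         313.07681064]
 [  0.         373.10940207 199.63488506]
 [  0.           0.           1.        ]] [[-0.02557816 -0.99967168 -0.00151449]
 [-0.98793836  0.02550934 -0.15273201]
 [ 0.1527205  -0.00241038 -0.98826648]] [ -36.29463995  517.61295353 1296.049347  ]
wrist [[295.51388376   0.         314.12814121]
 [  0.         295.51388376 199.78050106]
 [  0.           0.           1.        ]] [[-0.29862566 -0.95436831  0.00195937]
 [-0.91148425  0.28581439  0.29581514]
 [-0.28287661  0.08655206 -0.9552432 ]] [625.24354463 -38.96373913 380.21861634]
```

View pics/scene0.png

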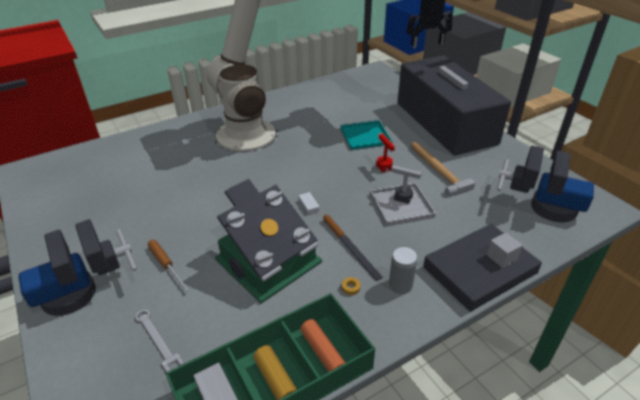

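View pics/top0.png

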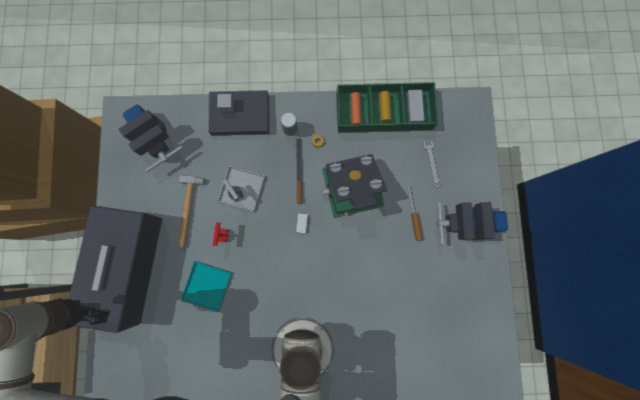

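View pics/wrist0.png

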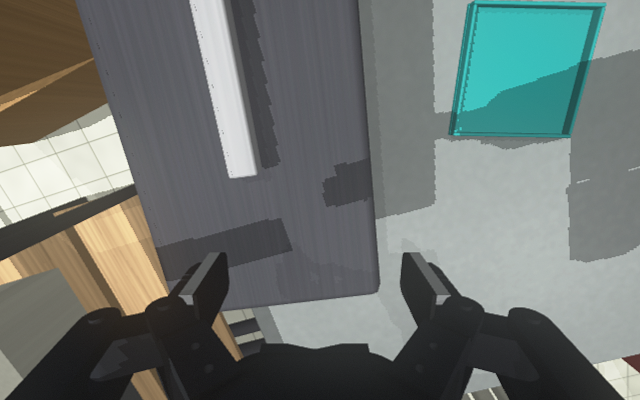

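```bash
cat > h.py <<'E'
from bench import arm,cams
import cv2,numpy as np
def grab(n,f=None):
    d=cams.get_image(n)
    if f: cv2.imwrite(f"pics/{f}.png",d["image"][:,:,::-1])
    return d
def crop(d,x0,y0,x1,y1,f,s=5):
    im=d["image"][y0:y1,x0:x1,::-1]
    cv2.imwrite(f"pics/{f}.png",cv2.resize(im,None,fx=s,fy=s,interpolation=cv2.INTER_CUBIC))
def ray(d,u,v):
    R=np.array(d["R"]);t=np.array(d["t"]);K=np.array(d["mtx"])
    c=-R.T@t; r=R.T@np.linalg.inv(K)@np.array([u,v,1.]); return c,r/np.linalg.norm(r)
def onz(d,u,v,z):
    c,r=ray(d,u,v); return c+r*(z-c[2])/r[2]
def proj(d,X):
    p=np.array(d["R"])@np.asarray(X,float)+np.array(d["t"]); q=np.array(d["mtx"])@p; return q[:2]/q[2]
def tri(obs):
    A=np.zeros((3,3));b=np.zeros(3);L=[]
    for d,u,v in obs:
        c,r=ray(d,u,v);P=np.eye(3)-np.outer(r,r);A+=P;b+=P@c;L.append((c,r))
    X=np.linalg.solve(A,b); return X,[np.linalg.norm(np.cross(X-c,r)) for c,r in L]
E
python3 - <<'E'
from h import *
d=grab("top"); crop(d,200,130,400,240,"top_c",4)
d=grab("scene"); crop(d,200,160,340,300,"sc_c",4);crop(d,330,110,480,240,"sc_k",5)
E
```

```text
(no output)
```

View pics/top_c.png

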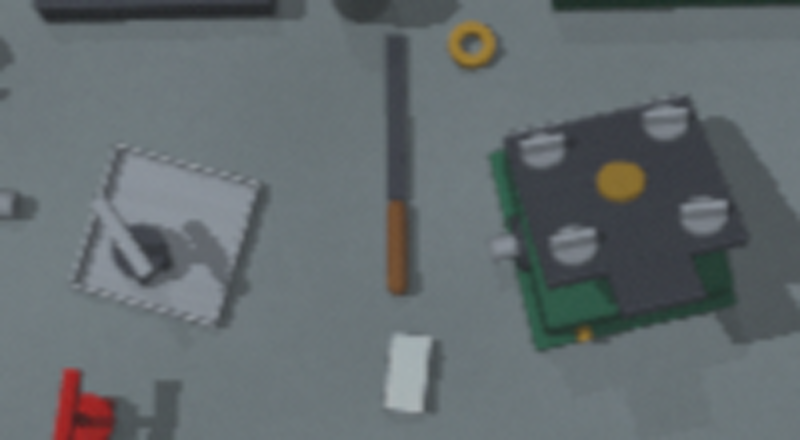

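View pics/sc_c.png

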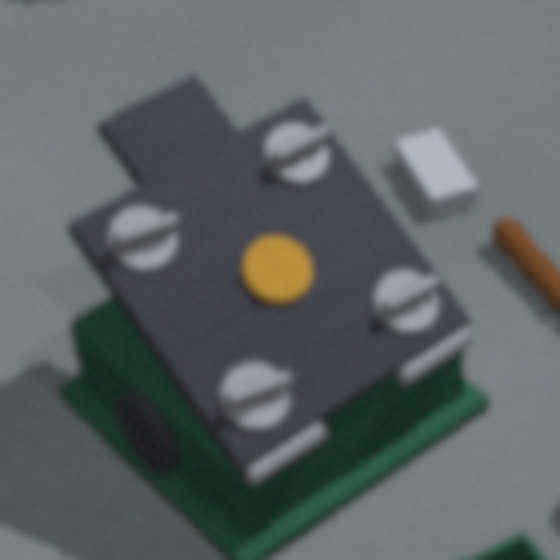

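View pics/sc_k.png

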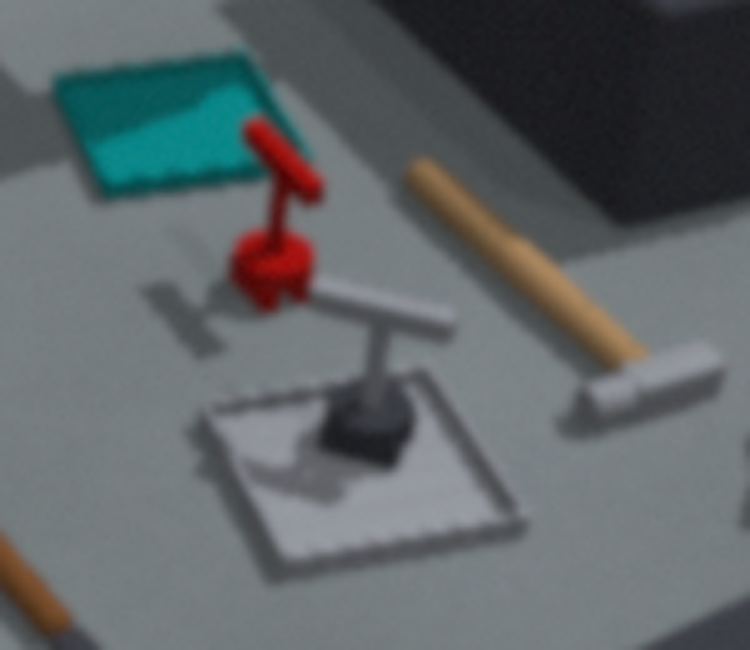

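```bash
python3 - <<'E'
from h import *
np.set_printoptions(precision=1,suppress=True)
T=grab("top");S=grab("scene")
c=lambda x,y:(200+x/4,130+y/4)
s=lambda x,y:(200+x/4,160+y/4)
k=lambda x,y:(330+x/5,110+y/5)
P={"lipL":(c(622,313),s(192,77)),"lipR":(c(705,293),s(100,128)),
"disc":(c(620,182),s(277,269)),"s1":(c(575,243),s(297,152)),"s2":(c(543,148),s(407,300)),"s3":(c(666,120),s(256,396)),"s4":(c(703,214),s(143,237)),
"barA":(c(100,207),k(455,322)),"barB":(c(150,272),k(308,285)),
"trayFL":(c(122,145),k(520,525)),"trayFR":(c(263,183),k(283,572)),"trayNR":(c(217,326),k(205,410)),"trayNL":(c(73,288),k(420,375))}
for n,(a,b) in P.items():
    X,e=tri([(T,*a),(S,*b)]); print(n,X,np.array(e), "r",np.hypot(*X[:2]))
E
```

```text
lipL [ 463.4 -183.2  182.4] [0.3 0.3] r 498.26141917298037
lipR [ 478.2 -249.3  181.3] [1.2 1.2] r 539.2691204066227
disc [ 582.7 -192.2  124.9] [1.1 1.1] r 613.5883984342026
s1 [ 526.5 -149.2  153.7] [1.7 1.7] r 547.2269721873541
s2 [ 620.3 -129.6   99.5] [1.5 1.5] r 633.6429084946255
s3 [ 642.5 -237.5   98.8] [1.3 1.3] r 684.956264952033
s4 [ 547.8 -256.2  153. ] [1. 1.] r 604.7307322409732
barA [580.5 256.8  96.9] [4.5 4.5] r 634.8252529865767
barB [519.5 209.  103.4] [1. 1.] r 559.9495225076464
trayFL [655.6 255.4   9.7] [1.9 1.9] r 703.5546615355505
trayFR [616.8 125.5   7.8] [2.5 2.5] r 629.4125815704294
trayNR [484.7 168.9   9.6] [3.5 3.5] r 513.276682103994
trayNL [522.2 298.8   7. ] [0.8 0.8] r 601.6587345075432
```

```bash
cat >> h.py <<'E'
np.set_printoptions(precision=2,suppress=True)
def wrap(a): return (a+np.pi)%(2*np.pi)-np.pi
def pose():
    s=arm.observe(); w,x,y,z=s["tool_rot"]; p=np.array(s["tcp_pos"])
    xt=np.array([1-2*(y*y+z*z),2*(x*y+w*z),2*(x*z-w*y)]); zt=np.array([2*(x*z+w*y),2*(y*z-w*x),1-2*(x*x+y*y)])
    return p,np.arctan2(xt[1],xt[0]),zt,s
def st():
    p,psi,zt,s=pose(); print("t %.2f"%s["clock"],"p",p,"psi %.3f"%psi,"zt",zt[:2],"F",np.array(s["wrist_force"]),"M",np.array(s["moment"]),"gap %.1f"%s["finger_gap"],"q",np.array(s["qpos"]))
def plan(way,g,p=None,psi=None,mx=0.95,start=None):
    """way: list of (xyz,psi,minrows); prints rows"""
    if p is None: p,psi,_,_=pose()
    p=np.array(p,float); out=[]
    for tgt,ps,mn in way:
        tgt=np.array(tgt,float); dps=wrap(ps-psi) if abs(ps)<7 else 0
        n=mn
        for n in range(max(mn,1),200):
            ok=True; rows=[]
            for i in range(n):
                a=psi+dps*i/n; d=(tgt-p)/n
                r=[(d@[np.cos(a),np.sin(a),0])/30,(d@[np.sin(a),-np.cos(a),0])/30,-d[2]/30,-np.degrees(dps/n)/8,g]
                if max(map(abs,r[:4]))>mx or np.linalg.norm(d)>48: ok=False
                rows.append([round(v,2)+0.0 for v in r])
            if ok: break
        out+=rows; p=tgt; psi=psi+dps
    for i in range(0,len(out),8): print(str(out[i:i+8]).replace(" ",""))
    return out
E
python3 - <<'E'
from h import *
st()
d=grab("wrist"); c=-np.array(d["R"]).T@d["t"]; p,psi,_,_=pose(); v=c-p
print(c, v@[np.cos(psi),np.sin(psi),0], v@[np.sin(psi),-np.cos(psi),0],v[2])
plan([((430,330,235),-1.2,1),((440,150,235),-2.0,1)],1)
E
```

```text
t 0.35 p [186.9  596.26 231.08] psi -0.304 zt [-0. -0.] F [-0.13  1.36 -0.21] M [-0.02  0.    0.01] gap 85.3 q [ 1.53  0.38  0.01 -0.   -1.19 -0.26]
[258.81 575.12 374.22] 74.93262067783732 -1.302702234206251 143.06238380199517
[[np.float64(0.8),np.float64(0.47),np.float64(-0.01),np.float64(0.49),1.0],[np.float64(0.83),np.float64(0.41),np.float64(-0.01),np.float64(0.49),1.0],[np.float64(0.86),np.float64(0.35),np.float64(-0.01),np.float64(0.49),1.0],[np.float64(0.88),np.float64(0.29),np.float64(-0.01),np.float64(0.49),1.0],[np.float64(0.9),np.float64(0.23),np.float64(-0.01),np.float64(0.49),1.0],[np.float64(0.91),np.float64(0.17),np.float64(-0.01),np.float64(0.49),1.0],[np.float64(0.92),np.float64(0.1),np.float64(-0.01),np.float64(0.49),1.0],[np.float64(0.92),np.float64(0.04),np.float64(-0.01),np.float64(0.49),1.0]]
[[np.float64(0.92),np.float64(-0.02),np.float64(-0.01),np.float64(0.49),1.0],[np.float64(0.92),np.float64(-0.09),np.float64(-0.01),np.float64(0.49),1.0],[np.float64(0.91),np.float64(-0.15),np.float64(-0.01),np.float64(0.49),1.0],[np.float64(0.9),np.float64(-0.21),np.float64(-0.01),np.float64(0.49),1.0],[np.float64(0.88),np.float64(-0.27),np.float64(-0.01),np.float64(0.49),1.0],[np.float64(0.82),np.float64(0.27),np.float64(0.0),np.float64(0.82),1.0],[np.float64(0.84),np.float64(0.17),np.float64(0.0),np.float64(0.82),1.0],[np.float64(0.86),np.float64(0.07),np.float64(0.0),np.float64(0.82),1.0]]
[[np.float64(0.86),np.float64(-0.02),np.float64(0.0),np.float64(0.82),1.0],[np.float64(0.85),np.float64(-0.12),np.float64(0.0),np.float64(0.82),1.0],[np.float64(0.83),np.float64(-0.22),np.float64(0.0),np.float64(0.82),1.0],[np.float64(0.8),np.float64(-0.31),np.float64(0.0),np.float64(0.82),1.0]]
```

```bash
sed -i 's/rows.append(\[round(v,2)+0.0 for v in r\])/rows.append([float(round(v,2)+0.0) for v in r])/' h.py
python3 - <<'E'
from h import *
plan([((567,269,235),-2.0,1)],1)
E
```

```text
[[0.85,0.37,-0.01,0.67,1.0],[0.88,0.29,-0.01,0.67,1.0],[0.91,0.2,-0.01,0.67,1.0],[0.92,0.12,-0.01,0.67,1.0],[0.93,0.03,-0.01,0.67,1.0],[0.93,-0.06,-0.01,0.67,1.0],[0.92,-0.15,-0.01,0.67,1.0],[0.9,-0.23,-0.01,0.67,1.0]]
[[0.87,-0.32,-0.01,0.67,1.0],[0.84,-0.4,-0.01,0.67,1.0],[0.8,-0.47,-0.01,0.67,1.0],[0.75,-0.55,-0.01,0.67,1.0],[0.7,-0.62,-0.01,0.67,1.0],[0.64,-0.68,-0.01,0.67,1.0],[0.57,-0.73,-0.01,0.67,1.0],[0.5,-0.78,-0.01,0.67,1.0]]
[[0.42,-0.83,-0.01,0.67,1.0],[0.34,-0.86,-0.01,0.67,1.0]]
```

arm_command --pt "0.85 0.37 0 0.67 1.0" --pt "0.88 0.29 0 0.67 1.0" --pt "0.91 0.2 0 0.67 1.0" --pt "0.92 0.12 0 0.67 1.0" --pt "0.93 0.03 0 0.67 1.0" --pt "0.93 -0.06 0 0.67 1.0" --pt "0.92 -0.15 0 0.67 1.0" --pt "0.9 -0.23 0 0.67 1.0"

```text
clock: 1.2
tcp_pos: [357.6, 446.3, 230.8]
tool_rot: [-0.0, 0.859, -0.512, -0.0]
wrist_force: [0.4, 0.3, -0.2]
finger_gap: 85.5
```

```bash
python3 - <<'E'
from h import *
st();plan([((567,269,235),-2.0,1)],1)
E
```

```text
t 1.20 p [357.61 446.26 230.82] psi -1.076 zt [0. 0.] F [ 0.4   0.28 -0.17] M [ 0.04  0.01 -0.01] gap 85.5 q [ 1.18  0.29 -0.13 -0.   -1.15 -0.68]
[[0.95,-0.37,-0.02,0.74,1.0],[0.9,-0.47,-0.02,0.74,1.0],[0.85,-0.56,-0.02,0.74,1.0],[0.79,-0.64,-0.02,0.74,1.0],[0.72,-0.72,-0.02,0.74,1.0],[0.64,-0.79,-0.02,0.74,1.0],[0.56,-0.85,-0.02,0.74,1.0],[0.47,-0.9,-0.02,0.74,1.0]]
[[0.37,-0.95,-0.02,0.74,1.0]]
```

arm_command --pt "0.95 -0.37 0 0.75 1.0" --pt "0.9 -0.47 0 0.75 1.0" --pt "0.85 -0.56 0 0.75 1.0" --pt "0.79 -0.64 0 0.75 1.0" --pt "0.72 -0.72 0 0.75 1.0" --pt "0.64 -0.79 0 0.75 1.0" --pt "0.56 -0.85 0 0.75 1.0" --pt "0.47 -0.9 0 0.75 1.0"

```text
clock: 2.0
tcp_pos: [547.3, 277.6, 231.8]
tool_rot: [0.001, -0.562, 0.827, 0.001]
wrist_force: [0.7, 0.5, -0.4]
finger_gap: 85.3
```

```bash
python3 - <<'E'
from h import *
import pickle
d=grab("wrist","wk1"); pickle.dump(d,open("wk1.pkl","wb")); st()
E
```

```text
t 2.05 p [549.87 274.86 231.59] psi -1.954 zt [0. 0.] F [3.01 0.01 1.02] M [-0.  -0.3 -0. ] gap 85.4 q [ 0.73  0.37 -0.02  0.   -1.18 -1.11]
```

View pics/wk1.png

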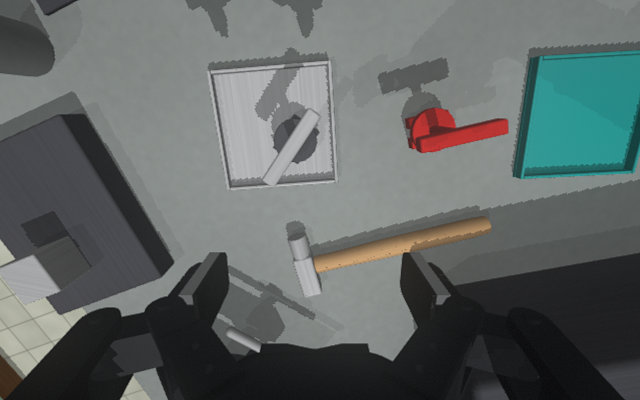

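```bash
python3 - <<'E'
from h import *
import pickle
W=pickle.load(open("wk1.pkl","rb"));im=W["image"].astype(int)
hsv=cv2.cvtColor(W["image"],cv2.COLOR_RGB2HSV)
crop(W,200,50,350,195,"wk1c",5)
a=onz(W,269,183,100);b=onz(W,315,112,100);print(a,b,np.linalg.norm(a-b),(a+b)/2)
T=grab("top"); crop(T,215,160,275,220,"tk",10)
plan([((470,100,235),-2.3,1),((485,-213,225),-2.6,1)],-1)
E
```

```text
[584.7  256.81 100.  ] [519.89 212.38 100.  ] 78.58212318421822 [552.29 234.59 100.  ]
[[0.92,0.04,-0.02,0.36,-1.0],[0.92,-0.01,-0.02,0.36,-1.0],[0.92,-0.05,-0.02,0.36,-1.0],[0.91,-0.1,-0.02,0.36,-1.0],[0.91,-0.15,-0.02,0.36,-1.0],[0.9,-0.19,-0.02,0.36,-1.0],[0.89,-0.24,-0.02,0.36,-1.0],[0.74,-0.73,0.03,0.21,-1.0]]
[[0.72,-0.75,0.03,0.21,-1.0],[0.7,-0.78,0.03,0.21,-1.0],[0.68,-0.8,0.03,0.21,-1.0],[0.65,-0.82,0.03,0.21,-1.0],[0.63,-0.84,0.03,0.21,-1.0],[0.6,-0.85,0.03,0.21,-1.0],[0.58,-0.87,0.03,0.21,-1.0],[0.55,-0.89,0.03,0.21,-1.0]]
[[0.52,-0.9,0.03,0.21,-1.0]]
```

View pics/wk1c.png

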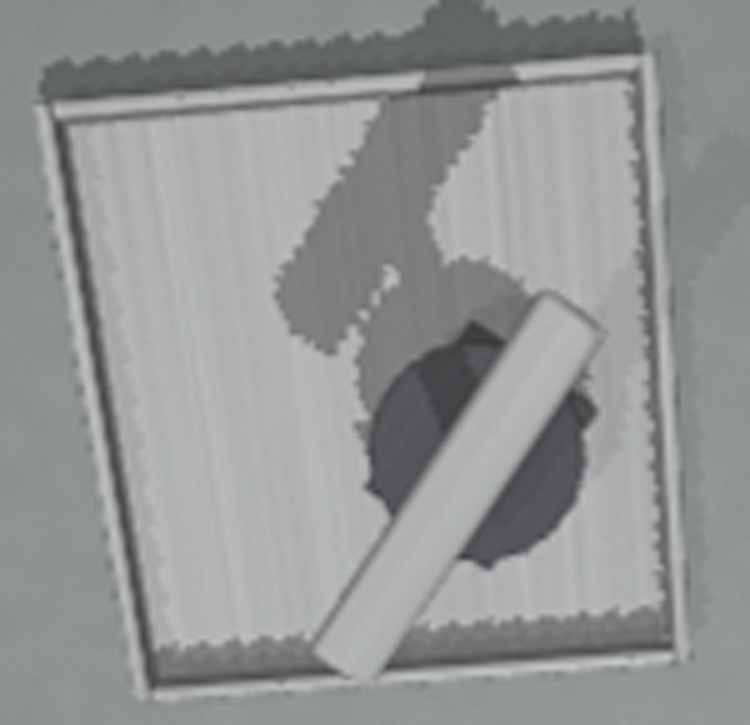

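View pics/tk.png

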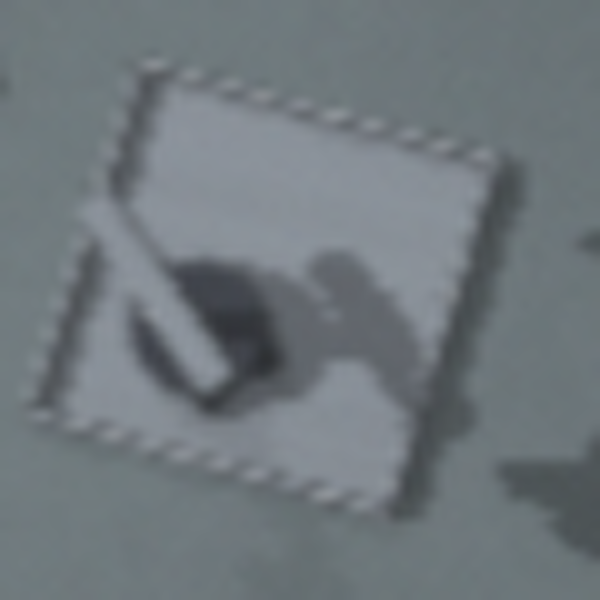

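arm_command --pt "0.92 0.04 0 0.36 -1" --pt "0.92 -0.01 0 0.36 -1" --pt "0.92 -0.05 0 0.36 -1" --pt "0.91 -0.1 0 0.36 -1" --pt "0.91 -0.15 0 0.36 -1" --pt "0.9 -0.2 0 0.36 -1" --pt "0.9 -0.25 0 0.36 -1" --pt "0.74 -0.73 0 0.21 -1"

```text
clock: 2.9
tcp_pos: [466.1, 65.7, 229.7]
tool_rot: [0.001, -0.394, 0.919, 0.001]
wrist_force: [0.1, -0.5, 0.8]
finger_gap: 0.1
```

arm_command --pt "0.72 -0.75 0 0.21 -1" --pt "0.7 -0.78 0 0.21 -1" --pt "0.68 -0.8 0 0.21 -1" --pt "0.65 -0.82 0 0.21 -1" --pt "0.63 -0.84 0 0.21 -1" --pt "0.6 -0.85 0 0.21 -1" --pt "0.58 -0.87 0 0.21 -1"

```text
clock: 3.6
tcp_pos: [474.9, -158.4, 231.2]
tool_rot: [0.004, -0.3, 0.954, 0.002]
wrist_force: [-0.1, -0.8, 0.8]
finger_gap: 0.1
```

```bash
python3 - <<'E'
from h import *
import pickle
st()
d=grab("wrist","wc1"); pickle.dump(d,open("wc1.pkl","wb"))
W=pickle.load(open("wk1.pkl","rb"))
c=lambda x,y:(200+x/5,50+y/5)
cs=np.array([onz(W,*c(x,y),16)[:2] for x,y in [(38,103),(655,55),(688,655),(143,698)]])
print(cs,[np.linalg.norm(cs[i]-cs[i-1]) for i in range(4)],cs.mean(0),[np.arctan2(*(cs[i]-cs[i-1])[::-1]) for i in range(4)])
for n,(x,y) in dict(c=(459,489),A=(341.5,666),B=(576,312)).items(): print(n,onz(W,*c(x,y),104))
E
```

```text
t 3.60 p [ 474.89 -158.45  231.15] psi -2.533 zt [0.01 0.01] F [-0.11 -0.77  0.77] M [-0.03 -0.04  0.01] gap 0.1 q [-0.    0.17 -0.29 -0.01 -1.1  -0.96]
[[615.54 128.12]
 [483.68 169.66]
 [524.1  300.69]
 [655.47 260.72]] [np.float64(138.48268357963792), np.float64(138.24034189340372), np.float64(137.12498246683242), np.float64(137.32012986183818)] [569.7 214.8] [np.float64(-1.8633399647370008), np.float64(2.8364333878830417), np.float64(1.2716182097322775), np.float64(-0.2953343719974123)]
c [550.95 233.62 104.  ]
A [584.45 256.04 104.  ]
B [519.84 212.7  104.  ]
```

View pics/wc1.png

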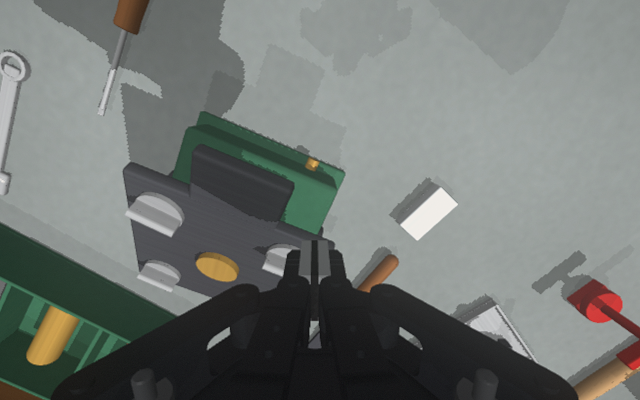

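```bash
python3 - <<'E'
from h import *
C=np.array([565.7,-197]);u=np.array([np.cos(.205),np.sin(.205)])
w=[((485.5,-213.7,188),-2.6,1)]
for z,x in [(158,-92),(121,-106),(95,-111)]:
    w.append(((*(C+x*u),z),-2.6,2 if z>150 else 3))
plan(w,-1)
E
```

```text
[[0.35,-0.81,0.72,0.23,-1.0],[0.33,-0.83,0.72,0.23,-1.0],[0.16,0.06,0.5,0.0,-1.0],[0.16,0.06,0.5,0.0,-1.0],[0.15,0.05,0.41,0.0,-1.0],[0.15,0.05,0.41,0.0,-1.0],[0.15,0.05,0.41,0.0,-1.0],[0.05,0.02,0.29,0.0,-1.0]]
[[0.05,0.02,0.29,0.0,-1.0],[0.05,0.02,0.29,0.0,-1.0]]
```

arm_command --pt "0.35 -0.81 0.7 0.23 -1" --pt "0.33 -0.83 0.7 0.23 -1" --pt "0.16 0.06 0.5 0 -1" --pt "0.16 0.06 0.5 0 -1" --pt "0.15 0.05 0.4 0 -1" --pt "0.15 0.05 0.4 0 -1" --pt "0.15 0.05 0.4 0 -1" --pt "0.05 0.02 0.3 0 -1"

```text
clock: 4.45
tcp_pos: [463.9, -220.3, 113.1]
tool_rot: [0.008, -0.269, 0.963, -0.001]
wrist_force: [-0.7, 0.6, -0.3]
finger_gap: -0.2
```

```bash
python3 - <<'E'
from h import *
st()
d=grab("scene"); crop(d,200,160,340,300,"sc2",4)
E
```

```text
t 4.45 p [ 463.9  -220.29  113.07] psi -2.596 zt [0.02 0.  ] F [-0.72  0.62 -0.28] M [-0.03  0.08 -0.03] gap -0.2 q [-0.13  0.31 -0.43 -0.01 -0.81 -0.89]
```

View pics/sc2.png

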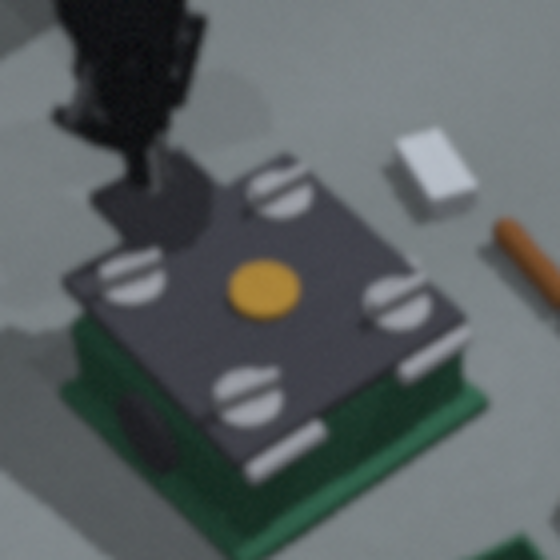

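arm_command --pt "0.05 0.02 0.3 0 -1" --pt "0.05 0.02 0.3 0 -1" --pt "0 0 0.25 0 -1" --pt "0 0 0.2 0 -1" --pt "0 0 0.15 0 -1"

```text
clock: 5.0
tcp_pos: [461.8, -220.3, 81.6]
tool_rot: [0.007, -0.272, 0.962, -0.002]
wrist_force: [-15.6, 13.5, 52.2]
finger_gap: -0.1
```

```bash
python3 - <<'E'
from h import *
st()
d=grab("scene"); crop(d,200,160,340,300,"sc3",4)
E
```

```text
t 5.00 p [ 461.78 -220.33   81.57] psi -2.590 zt [ 0.01 -0.  ] F [-15.58  13.51  52.24] M [4.04 4.47 0.02] gap -0.1 q [-0.13  0.36 -0.47 -0.   -0.73 -0.89]
```

View pics/sc3.png

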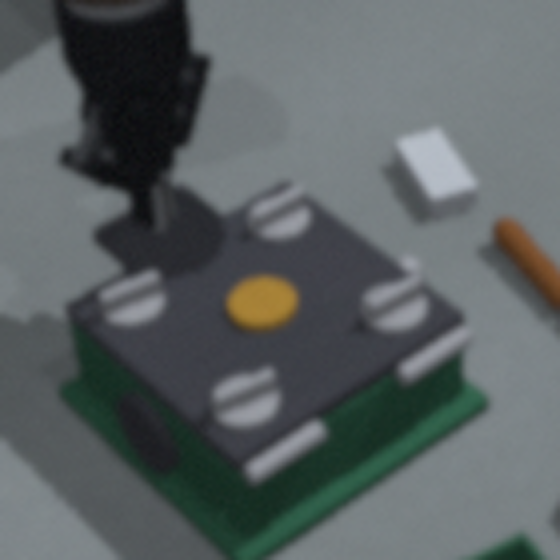

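```bash
python3 - <<'E'
from h import *
plan([((461,-220,140),-2.59,1),((617,-166,240),-2.54,1)],-1)
E
```

```text
[[0.01,0.01,-0.65,0.0,-1.0],[0.01,0.01,-0.65,0.0,-1.0],[0.01,0.01,-0.65,0.0,-1.0],[-0.9,-0.2,-0.56,-0.06,-1.0],[-0.89,-0.21,-0.56,-0.06,-1.0],[-0.89,-0.21,-0.56,-0.06,-1.0],[-0.89,-0.22,-0.56,-0.06,-1.0],[-0.89,-0.23,-0.56,-0.06,-1.0]]
[[-0.89,-0.24,-0.56,-0.06,-1.0]]
```

arm_command --pt "0 0 -0.8 0 -1" --pt "0 0 -0.9 0 -1" --pt "-0.9 -0.2 -0.7 -0.06 -1" --pt "-0.9 -0.2 -0.7 -0.06 -1" --pt "-0.9 -0.2 -0.6 -0.06 -1" --pt "-0.9 -0.22 -0.6 -0.06 -1" --pt "-0.9 -0.23 -0.5 -0.06 -1" --pt "-0.8 -0.23 -0.4 -0.06 -1"

```text
clock: 5.85
tcp_pos: [616.4, -164.5, 245.8]
tool_rot: [0.007, -0.296, 0.955, -0.002]
wrist_force: [0.3, -0.7, -1.4]
finger_gap: 0.2
```

```bash
python3 - <<'E'
from h import *
import pickle
st()
d=grab("wrist","wc2_"); 
d=grab("wrist","wc2"); pickle.dump(d,open("wc2.pkl","wb"))
st()
E
```

```text
t 5.85 p [ 616.4  -164.54  245.79] psi -2.540 zt [0.01 0.  ] F [ 0.3  -0.7  -1.42] M [-0.03 -0.02  0.  ] gap 0.2 q [-0.01  0.39  0.05 -0.   -1.22 -0.96]
t 5.95 p [ 618.48 -164.23  246.05] psi -2.539 zt [0.02 0.  ] F [-0.5   1.19 -0.06] M [ 0.01  0.1  -0.  ] gap -0.2 q [-0.01  0.39  0.06 -0.   -1.22 -0.96]
```

View pics/wc2.png

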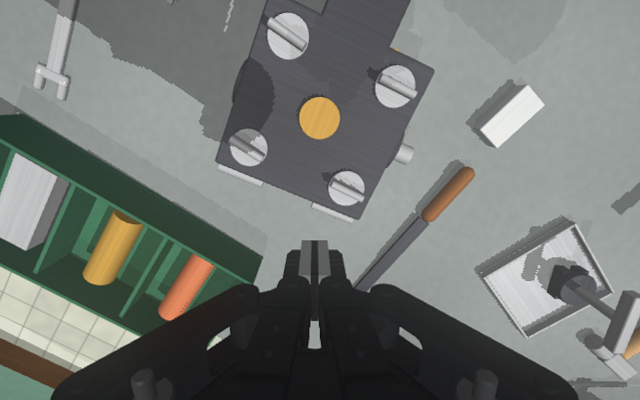

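```bash
python3 - <<'E'
from h import *
import pickle
W=pickle.load(open("wc2.pkl","rb"))
crop(W,210,0,440,225,"wc2c",3)
hsv=cv2.cvtColor(W["image"],cv2.COLOR_RGB2HSV)
m=((hsv[:,:,2]>120)&(hsv[:,:,1]<40)).astype(np.uint8)
# disc
y=((hsv[:,:,0]>12)&(hsv[:,:,0]<30)&(hsv[:,:,1]>120)).astype(np.uint8)
n,l,s,c=cv2.connectedComponentsWithStats(y)
for i in range(1,n):
    if s[i,4]>300: print("disc",c[i],s[i],onz(W,*c[i],84))
n,l,s,c=cv2.connectedComponentsWithStats(m)
for i in range(1,n):
    if 300<s[i,4]<3000 and s[i,1]<230: print(c[i],s[i])
E
```

```text
disc [318.92 117.47] [ 299   97   41   42 1346] [ 566.28 -196.67   84.  ]
disc [450.92 195.44] [427 170  47  51 319] [551.84 -33.55  84.  ]
disc [111.65 248.93] [  83  209   61   77 2387] [ 823.71 -310.26   84.  ]
disc [ 32.74 368.02] [  0 345  73  43 955] [1055.64 -328.23   84.  ]
[287.44  35.35] [ 267   13   42   47 1516]
[399.68  79.66] [380  65  38  34 789]
[389.43  96.72] [375  82  35  26 508]
[248.57 147.75] [229 129  39  38 973]
[350.95 179.82] [334 171  31  22 374]
[343.59 194.7 ] [328 181  37  25 550]
```

View pics/wc2c.png

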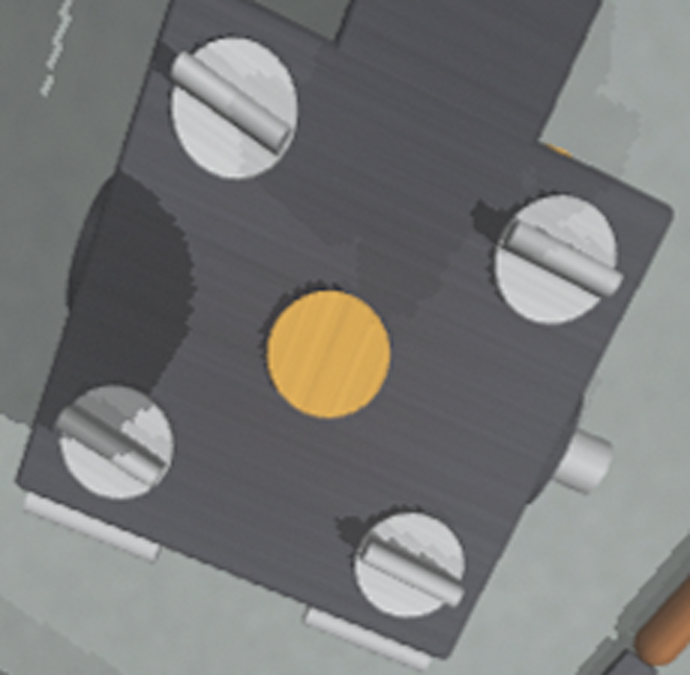

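```bash
python3 - <<'E'
from h import *
import pickle
W=pickle.load(open("wc2.pkl","rb"))
f=lambda x,y:(210+x/3,y/3)
S={1:((556,259),(510,232),(618,286)),2:((410,564),(368,548),(460,597)),3:((117,442),(66,417),(160,475)),4:((235,108),(178,68),(285,140))}
c={}
for k,(a,b,d) in S.items():
    c[k]=onz(W,*f(*a),86); B=onz(W,*f(*b),98);D=onz(W,*f(*d),98)
    v=D-B; print(k,c[k],"tabmid",(B+D)/2,"len",np.linalg.norm(v),"yaw %.3f"%np.arctan2(v[1],v[0]))
print(sum(c.values())/4,[np.linalg.norm(c[a]-c[b]) for a,b in [(1,2),(2,3),(3,4),(4,1)]])
for a,b in [(1,2),(4,3)]: v=c[b]-c[a];print(np.arctan2(v[1],v[0]))
for a,b in [(2,3),(1,4)]: v=c[a]-c[b];print(np.arctan2(v[1],v[0])-np.pi/2)
E
```

```text
1 [ 501.08 -153.04   86.  ] tabmid [ 501.83 -152.95   98.  ] len 37.66936500903068 yaw 1.752
2 [ 608.8  -130.96   86.  ] tabmid [ 608.33 -130.83   98.  ] len 36.435490567798 yaw 1.679
3 [ 631.1  -238.71   86.  ] tabmid [ 629.99 -237.63   98.  ] len 35.131795485939264 yaw 1.607
4 [ 523.18 -260.92   86.  ] tabmid [ 524.17 -259.94   98.  ] len 36.11534357690133 yaw 1.627
[ 566.04 -195.91   86.  ] [np.float64(109.95598732208411), np.float64(110.03348671770264), np.float64(110.17733239309437), np.float64(110.11713650654538)]
0.20222815832105728
0.20298914560205422
0.20410928206287382
0.20209805425746774
```

```bash
python3 - <<'E'
from h import *
plan([((588,255,205),-2.55,1)],1)
E
```

```text
[[-0.55,0.93,0.11,0.01,1.0],[-0.54,0.93,0.11,0.01,1.0],[-0.54,0.93,0.11,0.01,1.0],[-0.54,0.93,0.11,0.01,1.0],[-0.54,0.93,0.11,0.01,1.0],[-0.54,0.93,0.11,0.01,1.0],[-0.54,0.93,0.11,0.01,1.0],[-0.54,0.93,0.11,0.01,1.0]]
[[-0.54,0.93,0.11,0.01,1.0],[-0.54,0.93,0.11,0.01,1.0],[-0.54,0.93,0.11,0.01,1.0],[-0.54,0.93,0.11,0.01,1.0],[-0.54,0.94,0.11,0.01,1.0]]
```

arm_command --pt "-0.55 0.95 0.1 0 1" --pt "-0.55 0.95 0.1 0 1" --pt "-0.55 0.95 0.1 0 1" --pt "-0.55 0.95 0.1 0 1" --pt "-0.55 0.95 0.1 0 1" --pt "-0.55 0.95 0.1 0 1" --pt "-0.55 0.95 0.1 0 1" --pt "-0.55 0.95 0.1 0 1"

```text
clock: 6.75
tcp_pos: [594.1, 101.7, 213.5]
tool_rot: [0.004, -0.292, 0.956, -0.001]
wrist_force: [1.6, -0.4, 0.2]
finger_gap: 85.6
```

```bash
python3 - <<'E'
from h import *
st()
plan([((588,255,200),-2.55,1)],1)
E
```

```text
t 6.75 p [594.06 101.74 213.51] psi -2.549 zt [ 0.01 -0.  ] F [ 1.64 -0.4   0.23] M [-0.03 -0.02  0.04] gap 85.6 q [ 0.44  0.36 -0.08  0.   -1.12 -1.42]
[[-0.54,0.87,0.09,0.0,1.0],[-0.54,0.87,0.09,0.0,1.0],[-0.54,0.87,0.09,0.0,1.0],[-0.54,0.87,0.09,0.0,1.0],[-0.54,0.87,0.09,0.0,1.0]]
```

arm_command --pt "-0.54 0.87 0.1 0 1" --pt "-0.54 0.87 0.1 0 1" --pt "-0.54 0.87 0.1 0 1" --pt "-0.54 0.87 0.1 0 1" --pt "-0.54 0.87 0.1 0 1" --pt "0 0 0 0 1"

```text
clock: 7.35
tcp_pos: [582.9, 261.5, 191.6]
tool_rot: [-0.0, -0.293, 0.956, -0.002]
wrist_force: [-0.5, -0.4, -0.4]
finger_gap: 85.8
```

```bash
python3 - <<'E'
from h import *
import pickle
st()
d=grab("wrist","wk2"); pickle.dump(d,open("wk2.pkl","wb"))
crop(d,200,0,420,210,"wk2c",3)
E
```

```text
t 7.35 p [582.91 261.52 191.59] psi -2.548 zt [ 0. -0.] F [-0.52 -0.41 -0.38] M [-0.04  0.03  0.01] gap 85.8 q [ 0.68  0.44 -0.01  0.   -1.12 -1.65]
```

View pics/wk2.png

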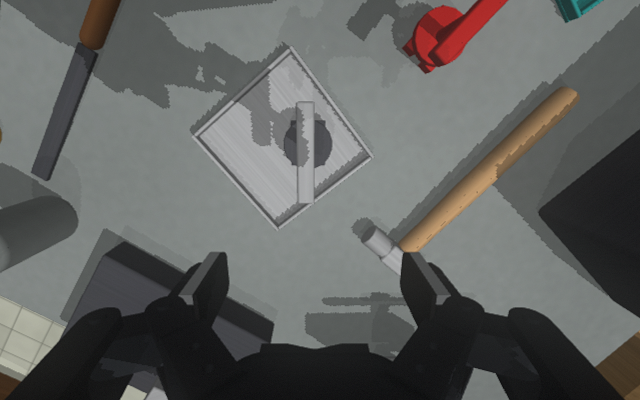

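View pics/wk2c.png

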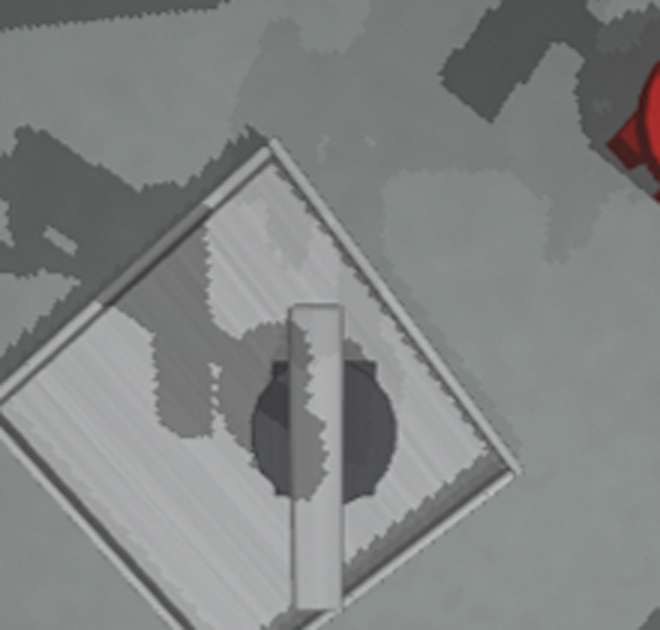

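```bash
python3 - <<'E'
from h import *
import pickle
W1=pickle.load(open("wk1.pkl","rb"));W2=pickle.load(open("wk2.pkl","rb"))
f=lambda x,y:(200+x/3,y/3)
c1=lambda x,y:(200+x/5,50+y/5)
for n,a,b in [("A",(341.5,666),(318,607)),("B",(576,312),(317,306))]:
    print(n,tri([(W1,*c1(*a)),(W2,*f(*b))]), onz(W2,*f(*b),104))
a=onz(W2,*f(318,607),104);b=onz(W2,*f(317,306),104);v=b-a;print((a+b)/2,np.linalg.norm(v),np.arctan2(v[1],v[0]))
for n,a,b in [("tR",(655,55),(271,140)),("tB",(688,655),(518,470))]:
    print(n,tri([(W1,*c1(*a)),(W2,*f(*b))]),onz(W2,*f(*b),16))
k=(a+b)
plan([((551.5,234.2,150),-2.55,1),((551.5,234.2,77),-2.55,1)],1)
E
```

```text
A (array([582.62, 254.76, 111.91]), [np.float64(0.13644197715898634), np.float64(0.13644197715901166)]) [584.91 256.08 104.  ]
B (array([519.93, 212.68, 104.67]), [np.float64(0.09969511724737583), np.float64(0.09969511724760907)]) [520.03 212.65 104.  ]
[552.47 234.36 104.  ] 78.0702147668443 -2.551783033501474
tR (array([485.8 , 170.67,  26.89]), [np.float64(1.0418002030574227), np.float64(1.0418002030573967)]) [485.64 168.72  16.  ]
tB (array([523.12, 268.89, 141.13]), [np.float64(0.7940727795055714), np.float64(0.7940727795055833)]) [526.07 300.35  16.  ]
[[0.67,-0.07,0.7,0.0,1.0],[0.67,-0.07,0.7,0.0,1.0],[0.0,0.0,0.81,0.0,1.0],[0.0,0.0,0.81,0.0,1.0],[0.0,0.0,0.81,0.0,1.0]]
```

arm_command --pt "0.66 -0.07 0.7 0 1" --pt "0.66 -0.07 0.7 0 1" --pt "0 0 0.8 0 1" --pt "0 0 0.8 0 1" --pt "0 0 0.7 0 1"

```text
clock: 7.9
tcp_pos: [551.9, 228.4, 80.1]
tool_rot: [0.002, -0.29, 0.957, -0.001]
wrist_force: [0.6, -0.1, -0.5]
finger_gap: 85.2
```

```bash
python3 - <<'E'
from h import *
st()
plan([((552,234.3,77),-2.551,1)],1)
d=grab("wrist","wk3")
E
```

```text
t 7.90 p [551.87 228.35  80.14] psi -2.552 zt [ 0.01 -0.  ] F [ 0.58 -0.15 -0.5 ] M [ 0.   -0.01  0.05] gap 85.2 q [ 0.67  0.48 -0.26  0.01 -0.83 -1.65]
[[-0.11,0.16,0.1,-0.01,1.0]]
```

View pics/wk3.png

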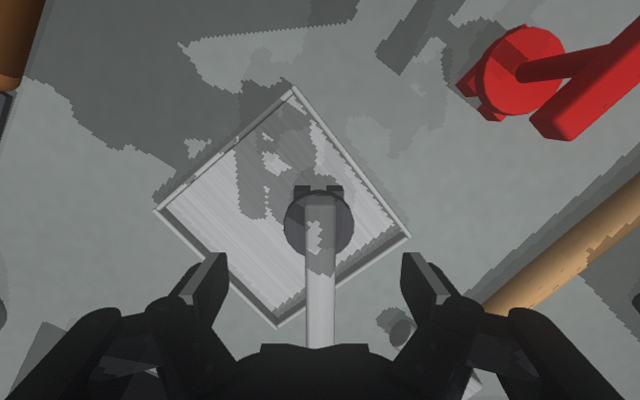

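```bash
python3 - <<'E'
from h import *
d=grab("wrist"); crop(d,260,150,380,350,"wk3c",4)
st()
for p in [(320,205),(319.5,250),(319,340)]: print(onz(d,*p,104))
E
```

```text
t 8.00 p [550.22 227.29  77.98] psi -2.553 zt [-0. -0.] F [-0.71  0.64 -0.08] M [-0.08  0.01  0.04] gap 85.5 q [ 0.67  0.48 -0.26  0.   -0.83 -1.65]
[517.05 209.67 104.  ]
[534.08 220.92 104.  ]
[573.55 247.26 104.  ]
```

View pics/wk3c.png

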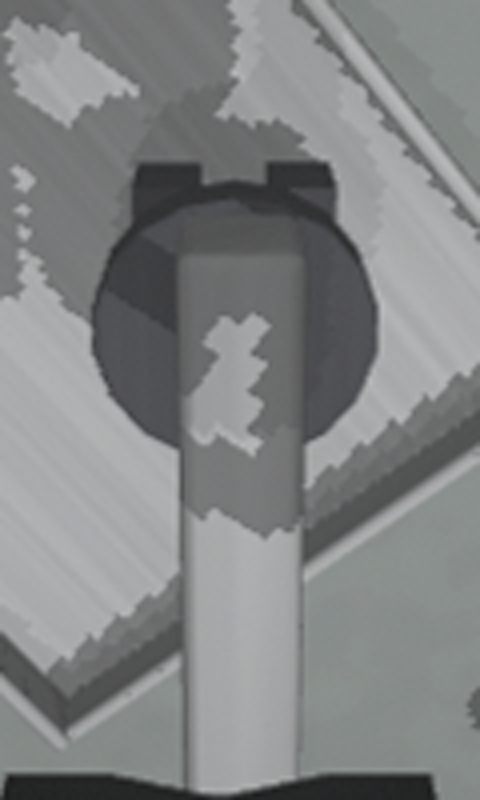

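arm_command --pt "-0.2 0.12 0.05 0 1" --pt "0 0 0 0 -1" --pt "0 0 0 0 -1" --pt "0 0 0 0 -1" --pt "0 0 0 0 -1" --pt "0 0 0 0 -1"

```text
clock: 8.6
tcp_pos: [556.3, 234.3, 81.5]
tool_rot: [0.003, -0.29, 0.957, -0.001]
wrist_force: [-3.4, 0.9, 7.4]
finger_gap: 12.8
```

```bash
python3 - <<'E'
from h import *
st()
E
```

```text
t 8.60 p [556.33 234.33  81.52] psi -2.554 zt [ 0.01 -0.  ] F [-3.41  0.85  7.45] M [0.23 0.91 0.09] gap 12.8 q [ 0.67  0.49 -0.24  0.01 -0.84 -1.66]
```

arm_command --pt "0 0 -0.5 0 -1" --pt "0 0 -0.9 0 -1" --pt "0 0 -0.9 0 -1" --pt "0 0 -0.9 0 -1" --pt "0 0 -0.5 0 -1" --pt "0 0 0 0 -1"

```text
clock: 9.2
tcp_pos: [551.6, 232.8, 191.3]
tool_rot: [-0.003, -0.289, 0.957, -0.002]
wrist_force: [1.2, -0.5, -2.6]
finger_gap: 12.6
```

```bash
python3 - <<'E'
from h import *
st()
d=grab("wrist","wk4"); crop(d,220,130,400,280,"wk4c",4);import pickle;pickle.dump(d,open("wk4.pkl","wb"))
d=grab("scene"); crop(d,330,70,480,220,"sk4",4)
st()
E
```

```text
t 9.20 p [551.58 232.83 191.27] psi -2.556 zt [-0.01 -0.  ] F [ 1.2  -0.49 -2.64] M [ 0.07 -0.06 -0.03] gap 12.6 q [ 0.67  0.37 -0.11  0.   -1.09 -1.66]
t 9.30 p [550.33 232.13 188.64] psi -2.556 zt [-0.01 -0.01] F [-0.11  0.37 -2.88] M [ 0.01 -0.02  0.01] gap 12.7 q [ 0.67  0.38 -0.12 -0.   -1.09 -1.66]
```

View pics/wk4c.png

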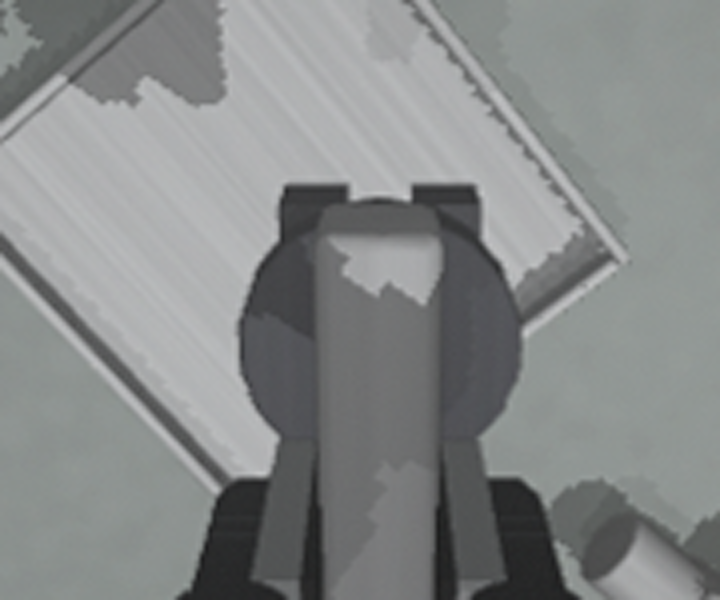

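View pics/sk4.png

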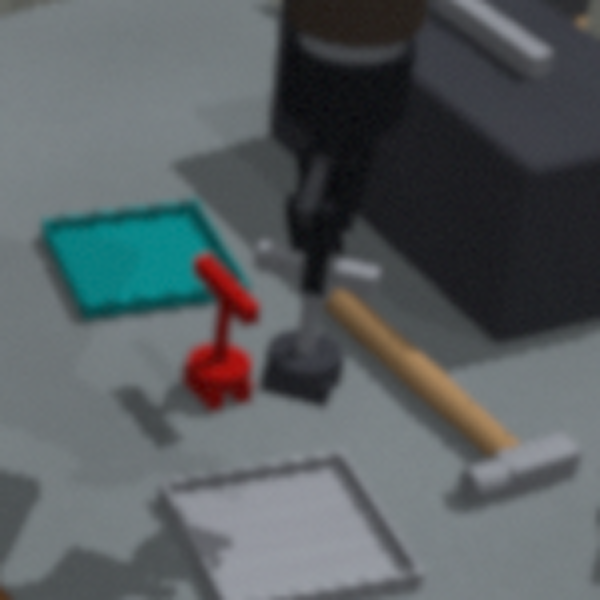

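```bash
python3 - <<'E'
from h import *
import pickle
d=pickle.load(open("wk4.pkl","rb"))
p=np.array([551.58,232.83,191.27]);psi=-2.556
X=np.array([np.cos(psi),np.sin(psi),0]);Y=np.array([np.sin(psi),-np.cos(psi),0])
f=lambda x,y:(220+x/4,130+y/4)
c=-np.array(d["R"]).T@d["t"]-p;print("cam",c@X,c@Y,c[2])
for h in (74,77.5,81):
    L=onz(d,*f(283,186),p[2]-h);R=onz(d,*f(480,186),p[2]-h)
    print(h,"foot front",((L+R)/2-p)@X,((L+R)/2-p)@Y,np.linalg.norm(L-R),"ang",(R-L)@X/36)
for h in (-6,-10,-22.5):
    B=onz(d,*f(380,236),p[2]-h);B2=onz(d,*f(381,560),p[2]-h);print(h,"bar end",(B-p)@X,(B-p)@Y,(B2-p)@Y)
E
```

```text
cam 73.663128718832 1.2897110884404042 143.65963640982162
74 foot front 26.425832292821024 2.1289493163589737 37.00452382909403 ang 0.0010627121733129065
77.5 foot front 25.66624939441105 2.1424443944826312 37.59956219053815 ang 0.0010798007464076
81 foot front 24.906666496000966 2.155939472606249 38.19460055198223 ang 0.0010968893194991923
-6 bar end 37.65171236325898 1.6536354945551393 1.861142754974352
-10 bar end 38.69810235221306 1.6430608797848232 1.8445385656437279
-22.5 bar end 41.96807106769449 1.6100152086275248 1.7926504739854532
```

```bash
cat >> h.py <<'E'
from scipy.spatial.transform import Rotation as Ro
def full(s=None):
    s=s or arm.observe(); w,x,y,z=s["tool_rot"]; return np.array(s["tcp_pos"]),Ro.from_quat([x,y,z,w]).as_matrix()
KO=np.array([2.4,0.5,77.5])
def foot(s=None):
    p,R=full(s); return p+R@KO
CC=np.array([566.04,-195.95]);YAW=0.2029
def case(x,y): return CC+np.array([np.cos(YAW)*x-np.sin(YAW)*y,np.sin(YAW)*x+np.cos(YAW)*y])
SC={1:case(-55,55),2:case(55,55),3:case(55,-55),4:case(-55,-55)}
YC=YAW+np.pi/2-np.pi
def tcp_for(k,psi,footz,ko=None):
    ko=KO if ko is None else ko
    X=np.array([np.cos(psi),np.sin(psi)]);Y=np.array([np.sin(psi),-np.cos(psi)])
    xy=SC[k]-X*ko[0]-Y*ko[1]; return (*xy,footz+ko[2])
def go(k,ang,footz,g=-1,mn=1,mid=None,mx=0.95):
    """ang = screw-angle (rad clockwise from case y)"""
    psi=YC-ang
    w=[]
    if mid: w.append(mid)
    w.append((tcp_for(k,psi,footz),psi,mn)); return plan(w,g,mx=mx)
E
python3 - <<'E'
from h import *
import pickle
d=pickle.load(open("wk4.pkl","rb"))
c=-np.array(d["R"]).T@d["t"]
s={"tool_rot":[-0.003,-0.289,0.957,-0.002],"tcp_pos":[551.58,232.83,191.27]}
p,R=full(s);print(R.T@(c-p))
W=pickle.load(open("wk2.pkl","rb"));c=-np.array(W["R"]).T@W["t"]
p,R=full({"tool_rot":[0,-.293,.956,-.002],"tcp_pos":[582.91,261.52,191.59]});print(R.T@(c-p))
st();print(foot(),SC)
go(1,0.02,116)
E
```

```text
[  74.65    1.06 -143.15]
[  74.59    1.08 -143.19]
t 9.30 p [550.33 232.13 188.64] psi -2.556 zt [-0.01 -0.01] F [-0.11  0.37 -2.88] M [ 0.01 -0.02  0.01] gap 12.7 q [ 0.67  0.38 -0.12 -0.   -1.09 -1.66]
[547.32 230.67 111.18] {1: array([ 501.09, -153.16]), 2: array([ 608.83, -131.  ]), 3: array([ 630.99, -238.74]), 4: array([ 523.25, -260.9 ])}
[[0.6,-0.7,-0.01,-0.6,-1.0],[0.66,-0.64,-0.01,-0.6,-1.0],[0.71,-0.59,-0.01,-0.6,-1.0],[0.75,-0.52,-0.01,-0.6,-1.0],[0.8,-0.46,-0.01,-0.6,-1.0],[0.83,-0.39,-0.01,-0.6,-1.0],[0.86,-0.32,-0.01,-0.6,-1.0],[0.88,-0.25,-0.01,-0.6,-1.0]]
[[0.9,-0.17,-0.01,-0.6,-1.0],[0.91,-0.1,-0.01,-0.6,-1.0],[0.92,-0.02,-0.01,-0.6,-1.0],[0.92,0.06,-0.01,-0.6,-1.0],[0.91,0.13,-0.01,-0.6,-1.0],[0.9,0.21,-0.01,-0.6,-1.0]]
```

arm_command --pt "0.6 -0.7 -0.1 -0.6 -1" --pt "0.66 -0.64 -0.1 -0.6 -1" --pt "0.71 -0.59 -0.05 -0.6 -1" --pt "0.75 -0.52 0 -0.6 -1" --pt "0.8 -0.46 0 -0.6 -1" --pt "0.83 -0.4 0 -0.6 -1" --pt "0.86 -0.32 0 -0.6 -1" --pt "0.88 -0.25 0 -0.6 -1"

```text
clock: 10.1
tcp_pos: [516.0, 6.3, 182.7]
tool_rot: [-0.02, -0.6, 0.8, 0.005]
wrist_force: [-0.1, -0.2, -3.4]
finger_gap: 12.8
```

```bash
python3 - <<'E'
from h import *
import pickle
d=pickle.load(open("wk4.pkl","rb"))
p,R=full({"tool_rot":[-0.003,-0.289,0.957,-0.002],"tcp_pos":[551.58,232.83,191.27]})
f=lambda x,y:(220+x/4,130+y/4)
# work in tool frame: camera ray -> tool frame plane z=77.5
def tl(u,v,h):
    c,r=ray(d,u,v); c=R.T@(c-p); r=R.T@r; return c+r*(h-c[2])/r[2]
print(tl(*f(283,186),77.5),tl(*f(480,186),77.5),tl(*f(380,236),-22.5))
st();go(1,0.02,116)
E
```

```text
[ 25.17 -16.45  77.5 ] [25.16 21.12 77.5 ] [ 42.2   1.6 -22.5]
t 10.10 p [516.04   6.27 182.69] psi -1.855 zt [-0.04 -0.02] F [-0.06 -0.17 -3.38] M [ 0.02 -0.2  -0.01] gap 12.8 q [ 0.33  0.26 -0.3   0.   -1.04 -0.61]
[[0.86,-0.16,-0.06,-0.56,-1.0],[0.87,-0.1,-0.06,-0.56,-1.0],[0.88,-0.03,-0.06,-0.56,-1.0],[0.88,0.04,-0.06,-0.56,-1.0],[0.87,0.11,-0.06,-0.56,-1.0],[0.86,0.17,-0.06,-0.56,-1.0]]
```

arm_command --pt "0.7 -0.2 -0.3 -0.56 -1" --pt "0.87 -0.1 -0.3 -0.56 -1" --pt "0.88 -0.03 -0.1 -0.56 -1" --pt "0.88 0.04 -0.1 -0.56 -1" --pt "0.87 0.11 -0.1 -0.56 -1" --pt "0.6 0.17 -0.1 -0.56 -1" --pt "0.1 0 0 0 -1"

```text
clock: 10.8
tcp_pos: [496.0, -149.8, 202.9]
tool_rot: [0.026, 0.774, -0.633, -0.02]
wrist_force: [-0.7, 0.1, -3.1]
finger_gap: 13.0
```

```bash
python3 - <<'E'
from h import *
import pickle
st()
d=grab("wrist","ws1"); pickle.dump((d,full()),open("ws1.pkl","wb"));crop(d,200,100,440,300,"ws1c",3)
st();print(foot())
E
```

```text
t 10.80 p [ 495.99 -149.78  202.92] psi -1.371 zt [-0.06 -0.01] F [-0.72  0.15 -3.08] M [ 0.11 -0.23 -0.02] gap 13.0 q [ 0.03  0.26 -0.26  0.01 -1.12  0.17]
t 10.85 p [ 496.01 -149.32  202.44] psi -1.372 zt [-0.07 -0.01] F [-0.18  0.29 -3.56] M [ 0.06 -0.21  0.02] gap 13.0 q [ 0.03  0.26 -0.26  0.01 -1.12  0.16]
[ 490.95 -152.9   125.15]
```

View pics/ws1c.png

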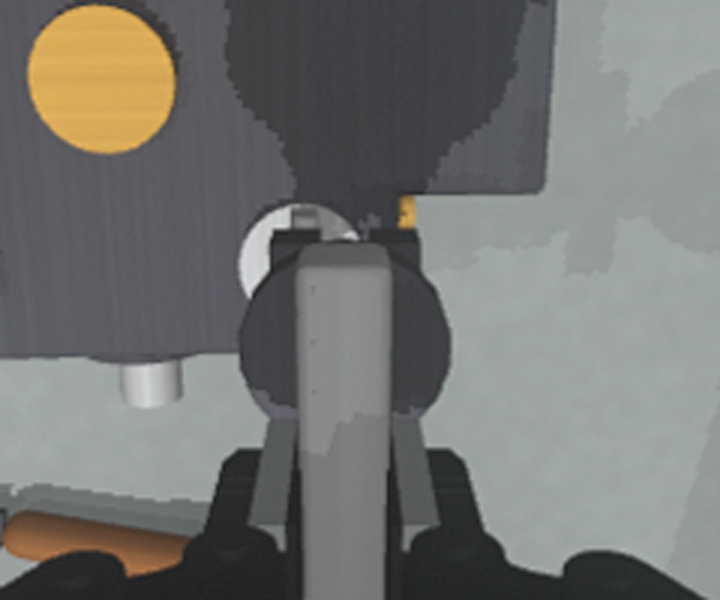

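arm_command --pt "0.08 -0.36 0.35 0.1 -1" --pt "0 0 0.3 0 -1"

```text
clock: 11.05
tcp_pos: [506.8, -149.0, 180.3]
tool_rot: [0.026, 0.768, -0.639, -0.02]
wrist_force: [-0.2, 0.9, -4.0]
finger_gap: 12.5
```

```bash
sed -i 's/"zt",zt\[:2\]/"zt",(zt[:2]*1000).round(1)/' h.py; python3 - <<'E'
from h import *
import pickle
st();print(foot(),foot()[:2]-SC[1])
d=grab("wrist","ws2");crop(d,200,100,440,300,"ws2c",3)
st()
E
```

```text
t 11.05 p [ 506.83 -149.05  180.34] psi -1.388 zt [-64.5 -14. ] F [-0.16  0.9  -3.98] M [ 0.1  -0.13 -0.01] gap 12.5 q [ 0.03  0.29 -0.27  0.01 -1.07  0.15]
[ 501.78 -152.59  103.05] [0.69 0.58]
t 11.10 p [ 504.93 -148.71  178.66] psi -1.388 zt [-68.9 -13.2] F [-1.37  0.68 -5.27] M [0.05 0.02 0.05] gap 12.7 q [ 0.03  0.3  -0.27  0.01 -1.07  0.15]
```

View pics/ws2c.png

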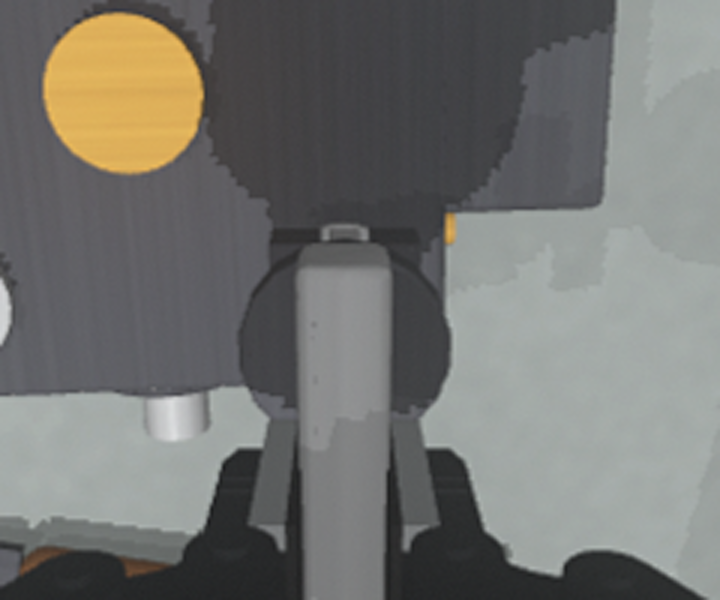

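arm_command --pt "0 -0.06 0.3 0 -1" --pt "0 -0.02 0.3 0 -1" --pt "0 0 0.15 0 -1"

```text
clock: 11.4
tcp_pos: [507.9, -148.6, 163.8]
tool_rot: [0.03, 0.77, -0.636, -0.019]
wrist_force: [-10.5, 7.3, 30.7]
finger_gap: 12.5
```

```bash
python3 - <<'E'
from h import *
import pickle
st();print(foot(),foot()[:2]-SC[1])
d=grab("wrist","ws3");crop(d,200,100,440,300,"ws3c",3)
st()
E
```

```text
t 11.40 p [ 507.9  -148.61  163.75] psi -1.381 zt [-67.5 -21. ] F [-10.48   7.26  30.68] M [ 2.18  3.69 -0.24] gap 12.5 q [ 0.03  0.31 -0.29  0.02 -1.03  0.15]
[ 502.64 -152.69   86.5 ] [1.55 0.48]
t 11.45 p [ 507.76 -148.45  163.86] psi -1.381 zt [-67.2 -20.7] F [-8.64  5.63 24.64] M [ 1.87  3.18 -0.2 ] gap 12.6 q [ 0.03  0.31 -0.29  0.02 -1.03  0.14]
```

View pics/ws3c.png

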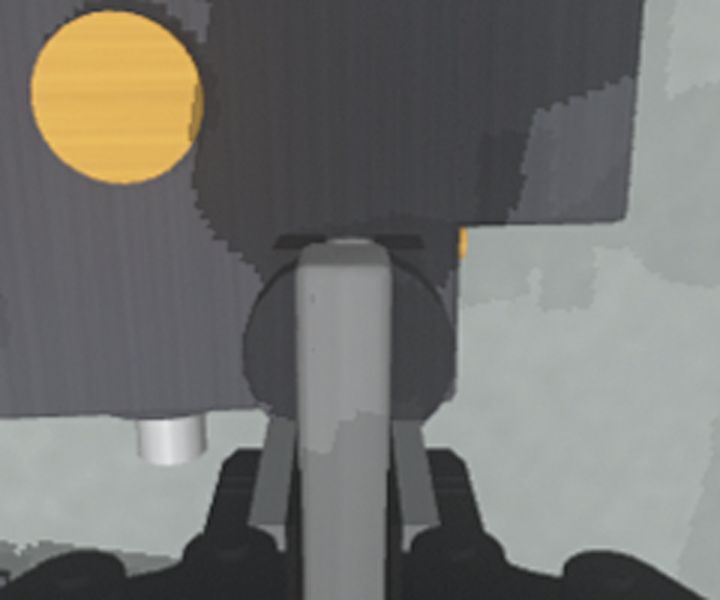

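arm_command --pt "0 -0.01 0.12 1 -1" --pt "0 -0.01 0.12 1 -1" --pt "0 -0.01 0.12 1 -1" --pt "0 -0.01 0.12 1 -1" --pt "0 -0.01 0.12 1 -1" --pt "0 -0.01 0.12 1 -1"

```text
clock: 12.05
tcp_pos: [511.4, -147.8, 163.5]
tool_rot: [-0.031, -0.437, 0.899, -0.002]
wrist_force: [-4.6, 2.3, 15.9]
finger_gap: 12.6
```

```bash
python3 - <<'E'
from h import *
p,psi,_,_=pose()
st();print(foot(),foot()[:2]-SC[1],"a",YC-psi)
E
```

```text
t 12.05 p [ 511.39 -147.85  163.5 ] psi -2.235 zt [-54.4 -31.8] F [-4.6   2.27 15.94] M [0.96 1.87 0.  ] gap 12.6 q [ 0.04  0.31 -0.3   0.03 -1.01 -0.72]
[ 505.3  -151.89   86.3 ] [4.22 1.27] a 0.8673084257535937
```

```bash
cat >> h.py <<'E'
def mv(way,g=-1,mx=0.95,up=0.0,p=None,R=None):
    """way: list of (footxyz,ang or None,minrows) foot targets; up: extra mm up per row against sag"""
    p0,R0=full()
    if p is None: p,R=p0,R0
    out=[]
    for tgt,ang,mn in way:
        psi=np.arctan2(R[1,0],R[0,0]); dps=0 if ang is None else wrap((YC-ang)-psi)
        R1=Ro.from_rotvec([0,0,dps]).as_matrix()
        Rend=R@Ro.from_rotvec([0,0,-dps]).as_matrix()
        pt=np.array(tgt,float)-Rend@KO
        for n in range(max(mn,1),200):
            d=(pt-p)/n+np.array([0,0,up]); rows=[];ok=True
            for i in range(n):
                Ri=R@Ro.from_rotvec([0,0,-dps*i/n]).as_matrix()
                r=list(Ri.T@d/30)+[-np.degrees(dps/n)/8,g]
                if max(map(abs,r[:4]))>mx or np.linalg.norm(d)>48: ok=False
                rows.append([float(round(v,2)+0.0) for v in r])
            if ok: break
        out+=rows; p=pt; R=Rend
    for i in range(0,len(out),8): print(str(out[i:i+8]).replace(" ",""))
def scr(k,z): return (*SC[k],z)
def rep(k):
    st(); f=foot(); p,psi,_,_=pose(); d=f[:2]-SC[k]
    print("foot",f,"d",d,"along",d@[np.cos(psi),np.sin(psi)],"across",d@[np.sin(psi),-np.cos(psi)],"a %.3f"%(YC-psi))
E
python3 - <<'E'
from h import *
f=foot()
mv([((f[0],f[1],108),None,1),(scr(3,114),0.15,1)],up=1.5)
E
```

```text
[[0.05,0.02,-0.77,0.0,-1.0],[-0.04,-0.84,-0.11,-0.86,-1.0],[0.06,-0.83,-0.11,-0.86,-1.0],[0.15,-0.82,-0.11,-0.86,-1.0],[0.25,-0.8,-0.11,-0.86,-1.0],[0.35,-0.76,-0.11,-0.86,-1.0],[0.43,-0.72,-0.11,-0.86,-1.0]]
```

arm_command --pt "0 0 -0.5 0 -1" --pt "0 0 -0.5 0 -1" --pt "-0.04 -0.84 -0.1 -0.86 -1" --pt "0.06 -0.83 -0.1 -0.86 -1" --pt "0.15 -0.82 -0.1 -0.86 -1" --pt "0.25 -0.8 -0.1 -0.86 -1" --pt "0.35 -0.76 -0.1 -0.86 -1" --pt "0.4 -0.6 -0.1 -0.8 -1"

```text
clock: 12.85
tcp_pos: [636.3, -226.6, 204.6]
tool_rot: [0.03, 0.734, -0.678, -0.011]
wrist_force: [-0.1, 0.9, -2.7]
finger_gap: 12.6
```

```bash
python3 - <<'E'
from h import *
rep(3)
d=grab("wrist","ws4");crop(d,120,60,440,300,"ws4c",2.4)
rep(3)
mv([(scr(3,106),0.15,2)],up=1)
E
```

```text
t 12.85 p [ 636.27 -226.63  204.6 ] psi -1.490 zt [-57.8 -29.2] F [-0.11  0.91 -2.74] M [ 0.14 -0.18  0.02] gap 12.6 q [-0.09  0.51  0.13  0.04 -1.24  0.16]
foot [ 631.49 -231.32  127.35] d [0.49 7.42] along -7.352822463983599 across -1.0903582190719272 a 0.122
t 12.90 p [ 638.93 -228.57  204.21] psi -1.487 zt [-55.  -31.1] F [ 4.77 -1.39 -2.17] M [ 0.   -0.97  0.06] gap 12.3 q [-0.09  0.52  0.14  0.04 -1.24  0.16]
foot [ 634.37 -233.41  126.95] d [3.37 5.33] along -5.030511044774002 across -3.8053147265474694 a 0.120
[[0.08,0.04,0.32,0.11,-1.0],[0.08,0.04,0.32,0.11,-1.0]]
```

View pics/ws4c.png

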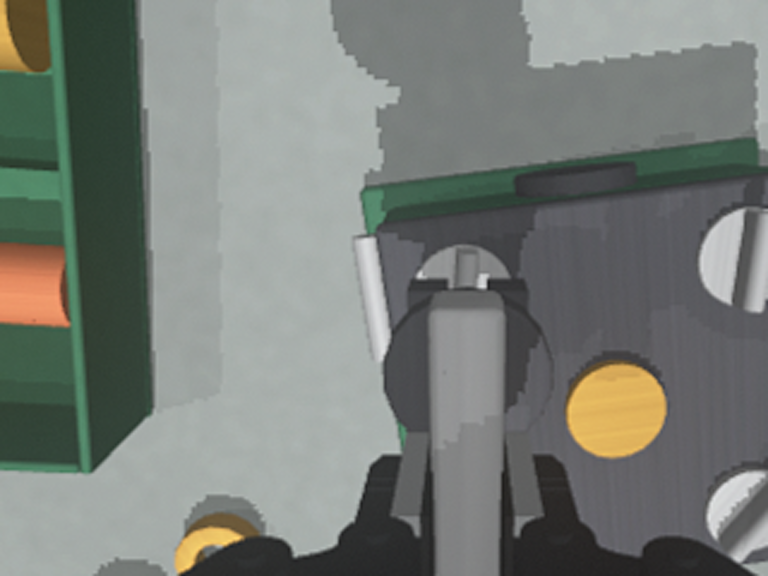

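arm_command --pt "0.16 0.08 0.4 0.2 -1" --pt "0 0 0.3 0 -1"

```text
clock: 13.1
tcp_pos: [636.4, -234.1, 180.7]
tool_rot: [0.03, 0.725, -0.688, -0.01]
wrist_force: [-0.8, 0.1, -3.9]
finger_gap: 12.6
```

```bash
python3 - <<'E'
from h import *
rep(3)
d=grab("wrist","ws5");crop(d,200,100,440,300,"ws5c",3)
rep(3)
E
```

```text
t 13.10 p [ 636.36 -234.08  180.65] psi -1.519 zt [-55.5 -30.5] F [-0.79  0.05 -3.95] M [ 0.15 -0.12 -0.03] gap 12.6 q [-0.1   0.53  0.1   0.04 -1.19  0.13]
foot [ 631.69 -238.87  103.4 ] d [ 0.7  -0.13] along 0.16411939848380294 across -0.6886561055058603 a 0.151
t 13.15 p [ 635.43 -233.48  178.9 ] psi -1.518 zt [-58.4 -29.5] F [-0.43  0.75 -4.82] M [ 0.12 -0.12  0.  ] gap 12.6 q [-0.1   0.53  0.1   0.04 -1.19  0.13]
foot [ 630.53 -238.18  101.66] d [-0.46  0.56] along -0.5795225176911919 across 0.4318213743942253 a 0.150
```

View pics/ws5c.png

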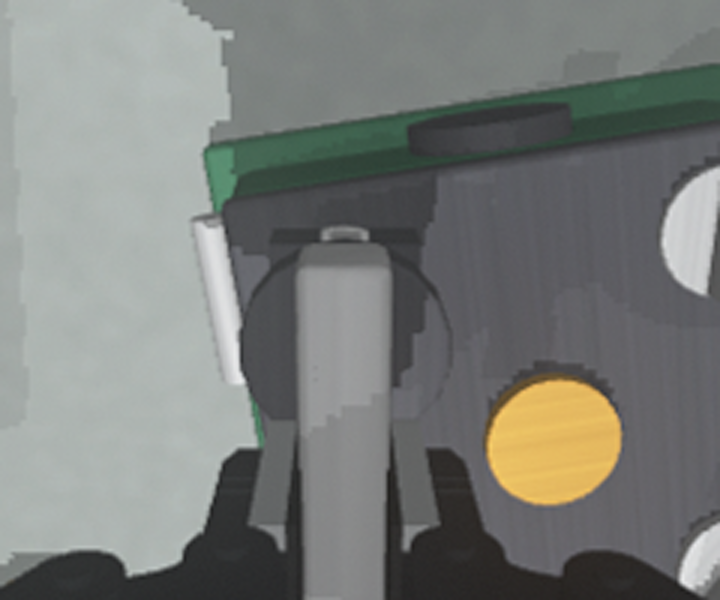

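arm_command --pt "0.02 -0.06 0.3 0 -1" --pt "0 -0.03 0.3 0 -1" --pt "0 0 0.12 0.9 -1" --pt "0 -0.01 0.12 1 -1" --pt "0 -0.01 0.12 1 -1" --pt "0 -0.01 0.12 1 -1" --pt "0 -0.01 0.12 1 -1"

```text
clock: 13.85
tcp_pos: [638.4, -234.4, 163.8]
tool_rot: [-0.029, -0.445, 0.895, -0.009]
wrist_force: [-3.1, 2.5, 7.8]
finger_gap: 12.8
```

```bash
python3 - <<'E'
from h import *
rep(3)
E
```

```text
t 13.85 p [ 638.38 -234.36  163.76] psi -2.219 zt [-44.  -42.7] F [-3.13  2.5   7.83] M [0.65 0.92 0.09] gap 12.8 q [-0.09  0.54  0.07  0.05 -1.14 -0.58]
foot [ 633.13 -239.27   86.56] d [ 2.14 -0.54] along -0.8644793779288512 across -2.0281664987176073 a 0.851
```

```bash
python3 - <<'E'
from h import *
f=foot(); 
mv([((f[0],f[1],114),None,2),(scr(2,112),0.09,1)],up=1)
E
```

```text
[[0.03,0.0,-0.49,0.0,-1.0],[0.03,0.0,-0.49,0.0,-1.0],[-0.39,0.48,-0.04,-0.91,-1.0],[-0.45,0.43,-0.04,-0.91,-1.0],[-0.5,0.37,-0.04,-0.91,-1.0],[-0.54,0.3,-0.04,-0.91,-1.0],[-0.58,0.23,-0.04,-0.91,-1.0],[-0.6,0.15,-0.04,-0.91,-1.0]]
```

arm_command --pt "0.03 0 -0.5 0 -1" --pt "0.03 0 -0.5 0 -1" --pt "-0.4 0.5 -0.05 -0.91 -1" --pt "-0.46 0.44 -0.05 -0.91 -1" --pt "-0.51 0.38 -0.05 -0.91 -1" --pt "-0.55 0.3 -0.05 -0.91 -1" --pt "-0.58 0.23 -0.05 -0.91 -1" --pt "-0.5 0.12 -0.05 -0.91 -1"

```text
clock: 14.65
tcp_pos: [609.4, -123.2, 201.1]
tool_rot: [0.029, 0.754, -0.656, -0.002]
wrist_force: [-0.1, -0.9, -3.1]
finger_gap: 12.7
```

```bash
python3 - <<'E'
from h import *
rep(2)
mv([(scr(2,104),0.09,1)],up=1)
E
```

```text
t 14.65 p [ 609.42 -123.24  201.12] psi -1.430 zt [-41.9 -41.5] F [-0.09 -0.9  -3.09] M [ 0.17 -0.15  0.01] gap 12.7 q [ 0.08  0.42 -0.04  0.04 -1.16  0.04]
foot [ 606.02 -128.9   123.86] d [-2.81  2.1 ] along -2.469555567526834 across 2.4902369121427865 a 0.062
[[0.06,-0.11,0.63,0.2,-1.0]]
```

arm_command --pt "0.08 -0.1 0.35 0.2 -1" --pt "0 0 0.3 0 -1"

```text
clock: 14.85
tcp_pos: [612.3, -123.8, 182.9]
tool_rot: [0.028, 0.746, -0.665, -0.0]
wrist_force: [-0.5, -0.3, -3.0]
finger_gap: 12.6
```

```bash
python3 - <<'E'
from h import *
rep(2)
d=grab("wrist","ws6");crop(d,200,100,440,300,"ws6c",3)
rep(2)
E
```

```text
t 14.85 p [ 612.29 -123.79  182.87] psi -1.456 zt [-38.  -41.2] F [-0.54 -0.27 -2.95] M [ 0.04 -0.1  -0.01] gap 12.6 q [ 0.08  0.43 -0.06  0.04 -1.12  0.02]
foot [ 609.13 -129.41  105.6 ] d [0.3  1.58] along -1.5353954378485632 across -0.4790433304609652 a 0.088
t 14.90 p [ 611.26 -123.81  181.17] psi -1.456 zt [-41.1 -40.6] F [-1.05 -0.29 -4.27] M [0.14 0.07 0.03] gap 12.9 q [ 0.08  0.44 -0.06  0.04 -1.12  0.02]
foot [ 607.85 -129.39  103.9 ] d [-0.98  1.6 ] along -1.7054410442083376 across 0.7867871962299465 a 0.088
```

View pics/ws6c.png

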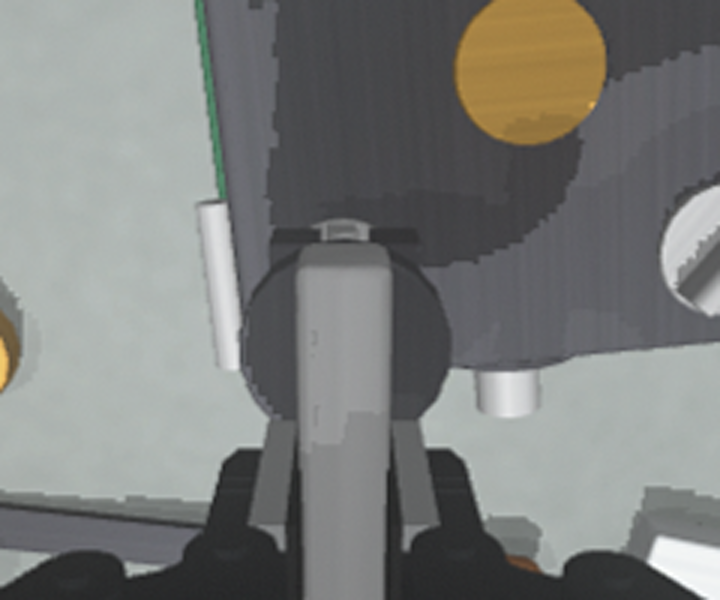

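arm_command --pt "0.05 -0.06 0.3 0 -1" --pt "0 -0.03 0.35 0 -1" --pt "0 0 0.12 0.8 -1" --pt "0 -0.01 0.12 1 -1" --pt "0 -0.01 0.12 1 -1" --pt "0 -0.01 0.12 1 -1" --pt "0 -0.01 0.12 1 -1" --pt "0 -0.01 0.1 0.6 -1"

```text
clock: 15.7
tcp_pos: [615.9, -129.0, 163.7]
tool_rot: [-0.024, -0.436, 0.9, -0.014]
wrist_force: [-4.6, 4.2, 11.0]
finger_gap: 12.9
```

```bash
python3 - <<'E'
from h import *
rep(2)
f=foot(); 
mv([((f[0],f[1],114),None,2),(scr(4,112),0.14,1)],up=1)
E
```

```text
t 15.70 p [ 615.91 -129.02  163.74] psi -2.240 zt [-30.8 -46.4] F [-4.64  4.17 10.95] M [ 1.92  1.86 -0.04] gap 12.9 q [ 0.07  0.45 -0.08  0.05 -1.07 -0.77]
foot [ 611.64 -134.19   86.49] d [ 2.81 -3.19] along 0.7612349304808724 across -4.184615162406023 a 0.872
[[0.03,0.0,-0.49,0.0,-1.0],[0.03,0.0,-0.49,0.0,-1.0],[0.86,-0.04,0.03,-0.87,-1.0],[0.86,0.06,0.03,-0.87,-1.0],[0.84,0.17,0.03,-0.87,-1.0],[0.82,0.27,0.03,-0.87,-1.0],[0.78,0.37,0.03,-0.87,-1.0],[0.73,0.46,0.03,-0.87,-1.0]]
```

arm_command --pt "0.03 0 -0.5 0 -1" --pt "0.03 0 -0.5 0 -1" --pt "0.86 -0.04 -0.03 -0.87 -1" --pt "0.86 0.06 -0.03 -0.87 -1" --pt "0.84 0.17 -0.03 -0.87 -1" --pt "0.82 0.27 -0.03 -0.87 -1" --pt "0.78 0.37 -0.03 -0.87 -1" --pt "0.6 0.4 0 -0.87 -1"

```text
clock: 16.5
tcp_pos: [525.6, -256.7, 201.6]
tool_rot: [0.029, 0.736, -0.677, 0.002]
wrist_force: [0.1, 0.1, -2.8]
finger_gap: 12.9
```

```bash
python3 - <<'E'
from h import *
rep(4)
mv([(scr(4,104),0.14,1)],up=1)
E
```

```text
t 16.50 p [ 525.62 -256.68  201.63] psi -1.487 zt [-36.1 -45. ] F [ 0.07  0.06 -2.81] M [ 0.15 -0.15  0.01] gap 12.9 q [-0.15  0.35 -0.15  0.06 -1.1   0.21]
foot [ 522.52 -262.59  124.38] d [-0.73 -1.69] along 1.62094182174623 across 0.8666973747113383 a 0.119
[[-0.08,-0.06,0.64,0.15,-1.0]]
```

arm_command --pt "-0.1 -0.08 0.35 0.15 -1" --pt "0 0 0.3 0 -1"

```text
clock: 16.7
tcp_pos: [525.6, -257.5, 181.1]
tool_rot: [0.029, 0.726, -0.687, 0.003]
wrist_force: [0.5, 0.3, -3.1]
finger_gap: 12.6
```

```bash
python3 - <<'E'
from h import *
rep(4)
d=grab("wrist","ws7");crop(d,200,100,440,300,"ws7c",3)
rep(4)
E
```

```text
t 16.70 p [ 525.61 -257.48  181.11] psi -1.515 zt [-35.2 -45.2] F [ 0.52  0.29 -3.12] M [ 0.16 -0.06 -0.02] gap 12.6 q [-0.15  0.36 -0.18  0.06 -1.06  0.18]
foot [ 522.52 -263.4   103.86] d [-0.73 -2.49] along 2.449329456369861 across 0.8724069391419577 a 0.147
t 16.75 p [ 524.57 -257.17  179.38] psi -1.514 zt [-38.7 -44.3] F [-0.33  0.08 -4.68] M [ 0.23 -0.01  0.03] gap 12.7 q [-0.15  0.37 -0.18  0.06 -1.06  0.18]
foot [ 521.21 -263.03  102.14] d [-2.04 -2.12] along 2.002128248707413 across 2.155227812351458 a 0.146
```

View pics/ws7c.png

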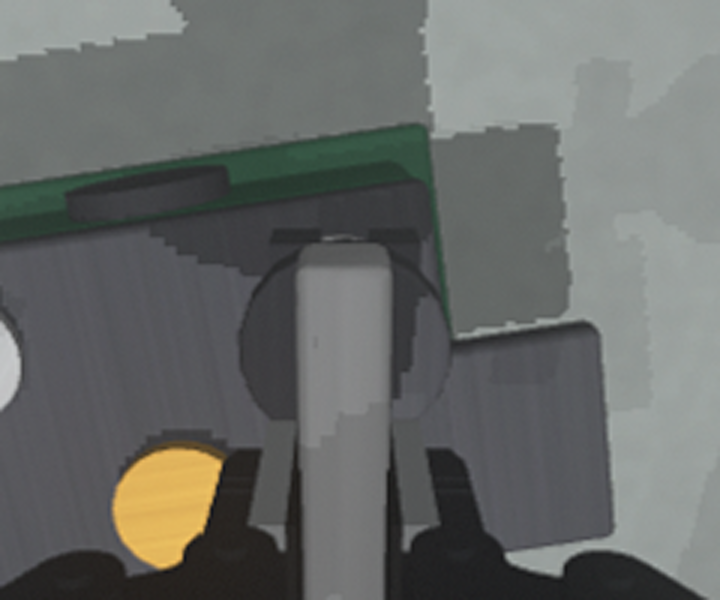

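arm_command --pt "-0.06 -0.09 0.2 0 -1" --pt "0 -0.04 0.3 0 -1" --pt "0 0 0.2 0 -1"

```text
clock: 17.05
tcp_pos: [530.1, -257.0, 163.1]
tool_rot: [0.032, 0.727, -0.685, 0.004]
wrist_force: [-8.2, 5.0, 39.0]
finger_gap: 12.9
```

```bash
python3 - <<'E'
from h import *
rep(4)
E
```

```text
t 17.05 p [ 530.07 -257.03  163.09] psi -1.510 zt [-37.7 -51.5] F [-8.21  5.02 39.03] M [ 1.38  2.95 -0.2 ] gap 12.9 q [-0.15  0.39 -0.2   0.07 -1.02  0.17]
foot [ 526.8  -263.44   85.89] d [ 3.55 -2.54] along 2.7460748440020355 across -3.3855495888748353 a 0.142
```

arm_command --pt "0 0.02 0.1 1 -1" --pt "0 0.01 0.1 1 -1" --pt "0 0 0.1 1 -1" --pt "0 0 0.1 1 -1" --pt "0 0 0.1 1 -1" --pt "0 0 0.05 0.25 -1"

```text
clock: 17.65
tcp_pos: [530.2, -256.9, 163.8]
tool_rot: [-0.03, -0.426, 0.904, -0.021]
wrist_force: [-3.8, 1.2, 3.6]
finger_gap: 12.9
```

```bash
python3 - <<'E'
from h import *
rep(4)
f=foot(); 
mv([((f[0],f[1],116),None,2)],up=1)
E
```

```text
t 17.65 p [ 530.19 -256.92  163.83] psi -2.262 zt [-36.7 -63.6] F [-3.84  1.17  3.61] M [0.62 1.21 0.06] gap 12.9 q [-0.14  0.38 -0.21  0.08 -1.01 -0.59]
foot [ 525.44 -263.38   86.71] d [ 2.19 -2.47] along 0.509216718762451 across -3.2586766325897334 a 0.894
[[0.04,-0.01,-0.52,0.0,-1.0],[0.04,-0.01,-0.52,0.0,-1.0]]
```

```bash
python3 - <<'E'
from h import *
d=grab("scene");crop(d,210,170,330,280,"sc8",6)
d=grab("wrist","ws8")
E
```

```text
(no output)
```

View pics/sc8.png

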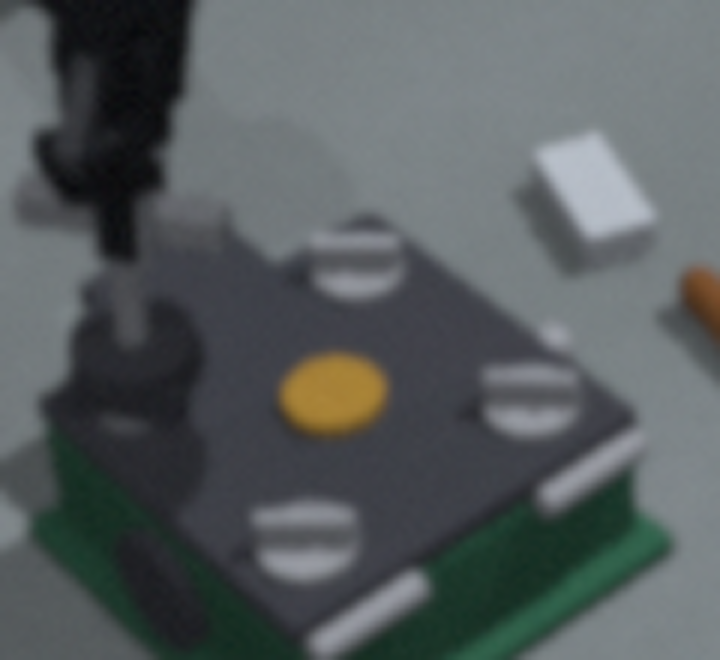

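View pics/ws8.png

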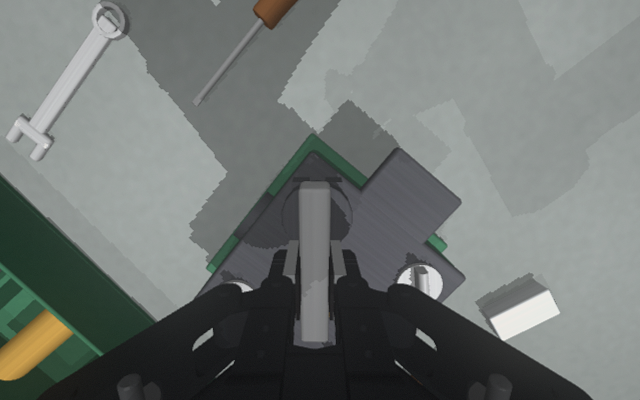

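arm_command --pt "0 0 0.1 1 -1" --pt "0 0 0.05 1 -1" --pt "0 0 0.05 1 -1" --pt "0 0 0.05 1 -1" --pt "0 0 0.05 1 -1" --pt "0 0 0.05 0.8 -1"

```text
clock: 18.35
tcp_pos: [530.8, -258.3, 163.9]
tool_rot: [-0.021, -0.027, 0.999, -0.038]
wrist_force: [-4.2, -0.4, 5.0]
finger_gap: 12.8
```

```bash
python3 - <<'E'
from h import *
rep(4)
E
```

```text
t 18.35 p [ 530.83 -258.33  163.94] psi -3.090 zt [-39.8 -76.8] F [-4.16 -0.42  4.95] M [0.14 1.26 0.52] gap 12.8 q [-0.14  0.38 -0.21  0.1  -1.01 -1.43]
foot [ 525.32 -263.91   86.8 ] d [ 2.07 -3.  ] along -1.9129675892629683 across -3.103860838024087 a 1.722
```

arm_command --pt "0 -0.1 0 0 -1" --pt "0 -0.1 0 0 -1"

```text
clock: 18.55
tcp_pos: [530.7, -261.1, 164.0]
tool_rot: [-0.022, -0.028, 0.999, -0.036]
wrist_force: [-1.7, 8.5, 2.1]
finger_gap: 12.7
```

```bash
python3 - <<'E'
from h import *
rep(4)
E
```

```text
t 18.55 p [ 530.73 -261.06  164.  ] psi -3.087 zt [-42.4 -72.9] F [-1.68  8.55  2.13] M [3.46 0.58 0.06] gap 12.7 q [-0.14  0.39 -0.2   0.09 -1.01 -1.42]
foot [ 525.02 -266.34   86.85] d [ 1.77 -5.44] along -1.466506152581016 across -5.527782143417563 a 1.719
```

arm_command --pt "0 -0.15 0.12 0 -1" --pt "0 -0.15 0.12 0 -1" --pt "0 -0.15 0.12 0 -1" --pt "0 -0.15 0.12 0 -1"

```text
clock: 18.95
tcp_pos: [534.3, -268.4, 163.1]
tool_rot: [-0.02, -0.035, 0.999, -0.03]
wrist_force: [-5.6, 20.4, 21.6]
finger_gap: 12.7
```

```bash
python3 - <<'E'
from h import *
rep(4)
E
```

```text
t 18.95 p [ 534.28 -268.45  163.1 ] psi -3.072 zt [-37.  -62.2] F [-5.65 20.35 21.57] M [ 6.93  2.56 -0.21] gap 12.7 q [-0.16  0.4  -0.18  0.08 -1.02 -1.38]
foot [ 528.98 -272.94   85.87] d [  5.73 -12.03] along -4.879540391034151 across -12.401579944237143 a 1.704
```

```bash
python3 - <<'E'
from h import *
d=grab("wrist","ws9");crop(d,180,100,440,300,"ws9c",3)
d=grab("scene");crop(d,190,160,330,280,"sc9",5)
rep(4)
E
```

```text
t 19.05 p [ 534.21 -268.28  163.11] psi -3.072 zt [-37.2 -62.1] F [-6.02 19.6  19.9 ] M [ 6.55  2.36 -0.2 ] gap 12.5 q [-0.16  0.4  -0.18  0.08 -1.02 -1.38]
foot [ 528.9  -272.76   85.89] d [  5.65 -11.85] along -4.812095021062547 across -12.215328808466262 a 1.704
```

View pics/ws9c.png

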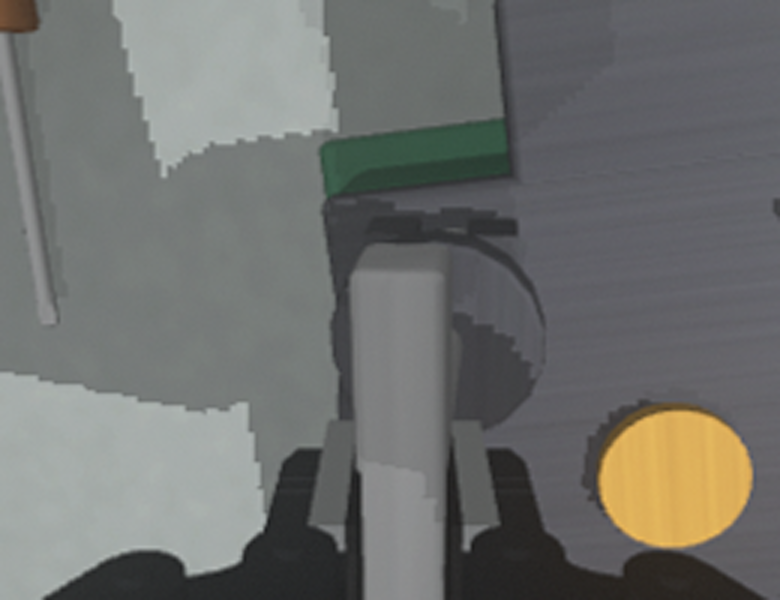

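View pics/sc9.png

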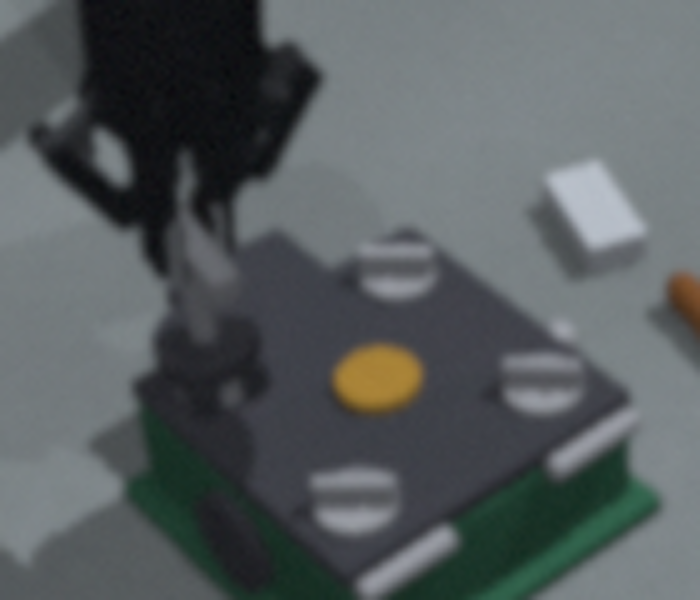

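arm_command --pt "0 0.1 0 0 -1" --pt "0 0.1 -0.1 0 -1" --pt "0 0 -0.5 0 -1" --pt "0 0 -0.6 0 -1" --pt "0 0 -0.1 0 -1"

```text
clock: 19.55
tcp_pos: [536.4, -255.9, 200.5]
tool_rot: [-0.021, -0.041, 0.999, -0.029]
wrist_force: [0.5, -0.4, -2.5]
finger_gap: 12.9
```

```bash
python3 - <<'E'
from h import *
rep(4)
p,R=full()
d=grab("wrist","ws10");crop(d,180,100,440,300,"ws10c",3)
import pickle;pickle.dump((d,p,R),open("ws10.pkl","wb"))
rep(4)
E
```

```text
t 19.55 p [ 536.43 -255.95  200.53] psi -3.061 zt [-39.5 -59.9] F [ 0.51 -0.41 -2.54] M [ 0.17 -0.25 -0.03] gap 12.9 q [-0.14  0.36 -0.14  0.07 -1.1  -1.38]
foot [ 530.94 -260.28  123.31] d [7.69 0.62] along -7.711830099306789 across 0.006351502259571054 a 1.694
t 19.60 p [ 535.87 -255.7   199.71] psi -3.062 zt [-41. -59.] F [ 0.04  0.32 -3.02] M [ 0.2  -0.14 -0.02] gap 13.0 q [-0.14  0.36 -0.14  0.07 -1.1  -1.38]
foot [ 530.26 -259.97  122.49] d [7.01 0.94] along -7.0651423662698205 across 0.37580615483206853 a 1.694
```

View pics/ws10c.png

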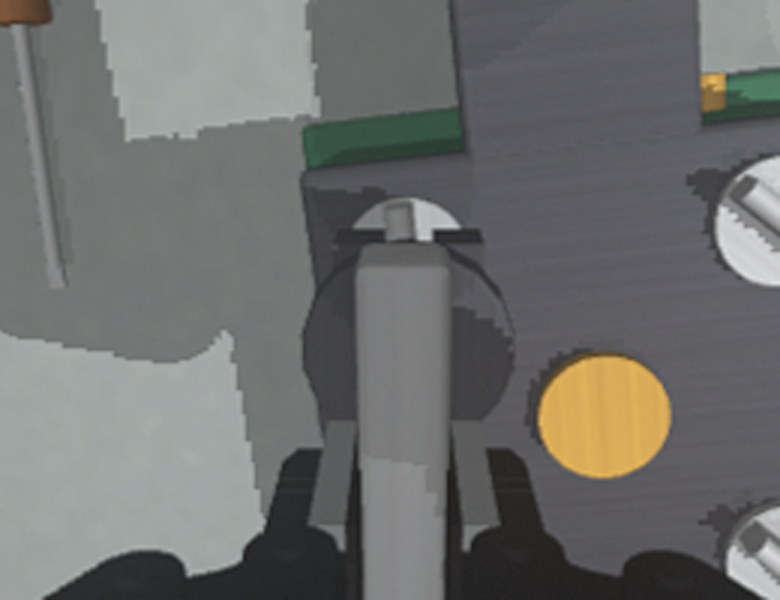

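```bash
python3 - <<'E'
from h import *
mv([(scr(2,112),0.77,7)],up=1)
E
```

```text
[[-0.42,0.59,-0.04,-0.95,-1.0],[-0.49,0.53,-0.04,-0.95,-1.0],[-0.56,0.46,-0.04,-0.95,-1.0],[-0.62,0.38,-0.04,-0.95,-1.0],[-0.66,0.3,-0.04,-0.95,-1.0],[-0.69,0.21,-0.04,-0.95,-1.0],[-0.72,0.12,-0.04,-0.95,-1.0]]
```

arm_command --pt "-0.42 0.59 -0.05 -0.95 -1" --pt "-0.49 0.53 -0.05 -0.95 -1" --pt "-0.56 0.46 -0.05 -0.95 -1" --pt "-0.62 0.38 -0.05 -0.95 -1" --pt "-0.66 0.3 0 -0.95 -1" --pt "-0.69 0.21 0 -0.95 -1" --pt "-0.66 0.12 0 -0.95 -1" --pt "0 0 0 0 -1"

```text
clock: 20.4
tcp_pos: [610.9, -120.3, 181.8]
tool_rot: [-0.037, -0.5, 0.865, -0.011]
wrist_force: [-0.3, 0.2, -3.9]
finger_gap: 12.7
```

```bash
python3 - <<'E'
from h import *
rep(2)
d=grab("wrist","ws11");crop(d,200,60,440,260,"ws11c",3)
mv([(scr(2,104),0.77,1)],up=1)
E
```

```text
t 20.40 p [ 610.86 -120.29  181.85] psi -2.094 zt [-53.2 -55.2] F [-0.32  0.15 -3.87] M [ 0.16 -0.17 -0.02] gap 12.7 q [ 0.09  0.44 -0.06  0.06 -1.13 -0.64]
foot [ 605.11 -126.39  104.76] d [-3.72  4.61] along -2.131930468260757 across 5.5269758416645764 a 0.726
[[0.03,-0.2,-0.01,0.29,-1.0]]
```

View pics/ws11c.png

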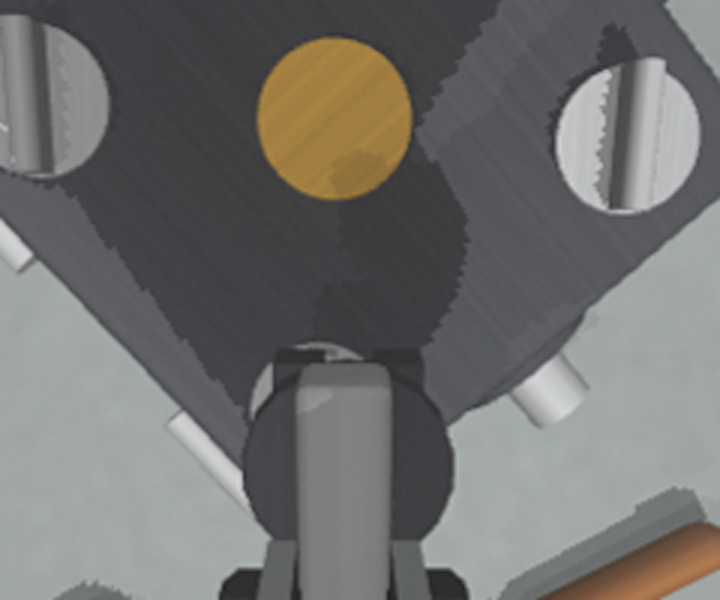

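arm_command --pt "0.05 -0.16 -0.05 0.3 -1" --pt "0 0 0 0 -1"

```text
clock: 20.65
tcp_pos: [612.4, -125.5, 181.1]
tool_rot: [-0.039, -0.478, 0.877, -0.01]
wrist_force: [-0.5, 0.3, -2.9]
finger_gap: 13.2
```

```bash
python3 - <<'E'
from h import *
rep(2)
d=grab("wrist","ws12");crop(d,200,60,440,260,"ws12c",3)
rep(2)
E
```

```text
t 20.65 p [ 612.43 -125.52  181.13] psi -2.143 zt [-58.2 -55.4] F [-0.45  0.32 -2.93] M [ 0.23 -0.14 -0.01] gap 13.2 q [ 0.08  0.45 -0.05  0.06 -1.14 -0.68]
foot [ 606.21 -131.55  104.07] d [-2.62 -0.55] along 1.8859737077396028 across 1.9057708297511275 a 0.775
t 20.70 p [ 611.9  -125.42  180.93] psi -2.142 zt [-59. -55.] F [-0.6  -0.25 -2.23] M [ 0.12 -0.16  0.01] gap 12.6 q [ 0.08  0.45 -0.05  0.06 -1.14 -0.68]
foot [ 605.61 -131.43  103.88] d [-3.22 -0.44] along 2.108578153172545 across 2.4742626678045205 a 0.774
```

View pics/ws12c.png

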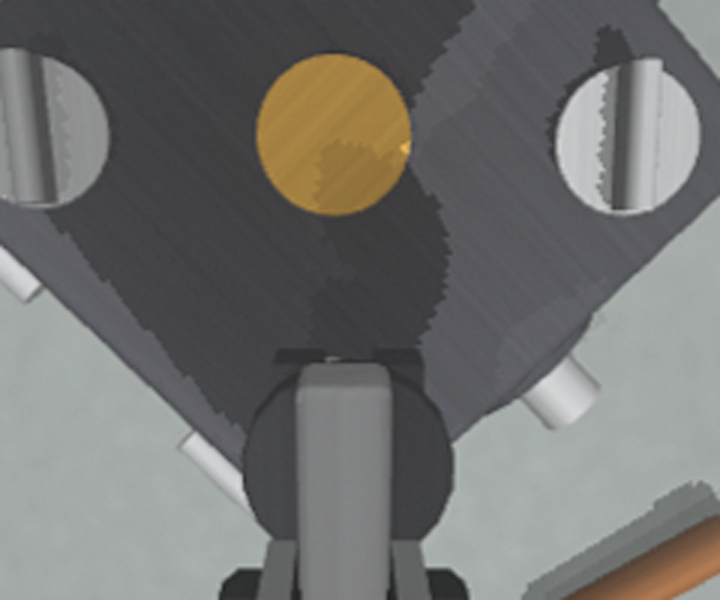

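arm_command --pt "-0.08 -0.1 0.1 0 -1" --pt "-0.02 -0.01 0.3 0 -1" --pt "-0.02 0 0.25 0 -1"

```text
clock: 21.0
tcp_pos: [616.3, -127.2, 163.6]
tool_rot: [-0.038, -0.478, 0.877, -0.012]
wrist_force: [-6.8, 4.6, 26.6]
finger_gap: 12.9
```

```bash
python3 - <<'E'
from h import *
rep(2)
E
```

```text
t 21.00 p [ 616.26 -127.23  163.58] psi -2.142 zt [-55.6 -57.8] F [-6.8  4.6 26.6] M [ 1.21  2.56 -0.15] gap 12.9 q [ 0.08  0.47 -0.06  0.06 -1.1  -0.68]
foot [ 610.23 -133.45   86.53] d [ 1.41 -2.46] along 1.3057716469449132 across -2.5109644787597136 a 0.774
```

Seated on screw 2 (foot at 86.5 mm). Now turn it home.

arm_command --pt "0 0 0.1 1 -1" --pt "0 0 0.1 1 -1" --pt "0 0 0.1 1 -1" --pt "0 0 0.1 1 -1" --pt "0 0 0.1 1 -1" --pt "0 0 0.1 1 -1" --pt "0 0 0.1 1 -1"

```text
clock: 21.7
tcp_pos: [617.3, -129.6, 163.9]
tool_rot: [-0.02, 0.003, 0.999, -0.034]
wrist_force: [-3.0, -0.2, 8.6]
finger_gap: 12.8
```

```bash
python3 - <<'E'
from h import *
rep(2)
E
```

```text
t 21.70 p [ 617.34 -129.58  163.88] psi 3.135 zt [-40.5 -67.8] F [-2.95 -0.24  8.57] M [0.   1.14 1.22] gap 12.8 q [ 0.08  0.46 -0.08  0.07 -1.08 -1.69]
foot [ 611.81 -134.32   86.69] d [ 2.98 -3.33] along -2.999262222176652 across -3.3085673299936125 a -4.503
```

```bash
python3 - <<'E'
from h import *
f=foot()
mv([((f[0],f[1],118),None,2),(scr(3,116),0.77,8)],up=1)
E
```

```text
[[0.02,-0.04,-0.55,0.0,-1.0],[0.02,-0.04,-0.55,0.0,-1.0],[-0.08,-0.43,0.0,-0.9,-1.0],[-0.02,-0.43,0.0,-0.9,-1.0],[0.03,-0.43,0.0,-0.9,-1.0],[0.08,-0.42,0.0,-0.9,-1.0],[0.14,-0.41,0.0,-0.9,-1.0],[0.19,-0.39,0.0,-0.9,-1.0]]
[[0.24,-0.36,0.0,-0.9,-1.0],[0.28,-0.33,0.0,-0.9,-1.0]]
```

arm_command --pt "0.02 -0.04 -0.4 -0.5 -1" --pt "0.02 -0.04 -0.7 0 -1" --pt "-0.08 -0.43 -0.05 -0.85 -1" --pt "-0.02 -0.43 -0.05 -0.85 -1" --pt "0.03 -0.43 -0.05 -0.85 -1" --pt "0.08 -0.42 -0.05 -0.85 -1" --pt "0.14 -0.41 -0.05 -0.85 -1" --pt "0.19 -0.39 -0.05 -0.85 -1"

```text
clock: 22.5
tcp_pos: [632.2, -204.7, 202.1]
tool_rot: [-0.036, -0.393, 0.919, -0.019]
wrist_force: [-0.5, 0.9, -4.3]
finger_gap: 12.6
```

```bash
python3 - <<'E'
from h import *
rep(3)
mv([(scr(3,110),0.77,2)],up=1)
E
```

```text
t 22.50 p [ 632.15 -204.65  202.11] psi -2.334 zt [-52.1 -63.3] F [-0.5   0.93 -4.3 ] M [ 0.15 -0.14 -0.02] gap 12.6 q [-0.04  0.49  0.07  0.07 -1.2  -0.75]
foot [ 626.1  -210.94  125.06] d [-4.9  27.79] along -16.698979040313628 across 22.752264655508604 a 0.966
[[0.26,-0.37,0.24,-0.7,-1.0],[0.29,-0.34,0.24,-0.7,-1.0]]
```

arm_command --pt "0.26 -0.37 0.15 -0.7 -1" --pt "0.29 -0.34 0.15 -0.7 -1" --pt "0 0 0 0 -1"

```text
clock: 22.8
tcp_pos: [636.2, -234.0, 191.4]
tool_rot: [-0.039, -0.484, 0.874, -0.014]
wrist_force: [-1.2, 0.6, -3.1]
finger_gap: 13.0
```

```bash
python3 - <<'E'
from h import *
rep(3)
d=grab("wrist","ws13");crop(d,200,60,440,260,"ws13c",3)
mv([(scr(3,104),0.76,1)],up=1)
E
```

```text
t 22.80 p [ 636.19 -234.    191.37] psi -2.130 zt [-55.3 -62.4] F [-1.23  0.61 -3.1 ] M [ 0.24 -0.14  0.01] gap 13.0 q [-0.08  0.52  0.09  0.07 -1.2  -0.5 ]
foot [ 630.22 -240.6   114.34] d [-0.78 -1.86] along 1.991582701289811 across -0.32748241307636294 a 0.762
[[-0.07,-0.01,0.31,-0.03,-1.0]]
```

View pics/ws13c.png

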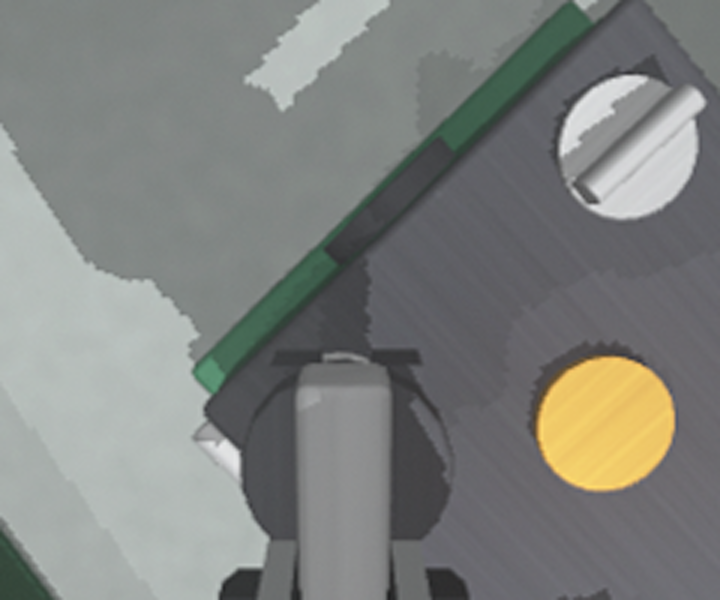

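arm_command --pt "-0.08 -0.03 0.35 0 -1" --pt "-0.04 -0.03 0.35 0 -1" --pt "-0.03 -0.02 0.3 0 -1"

```text
clock: 23.15
tcp_pos: [640.1, -232.3, 163.1]
tool_rot: [-0.038, -0.483, 0.875, -0.016]
wrist_force: [-5.4, 4.0, 34.1]
finger_gap: 12.6
```

```bash
python3 - <<'E'
from h import *
rep(3)
E
```

```text
t 23.15 p [ 640.11 -232.28  163.13] psi -2.132 zt [-51.5 -65.6] F [-5.4   3.96 34.06] M [ 1.32  2.52 -0.17] gap 12.6 q [-0.08  0.54  0.06  0.08 -1.14 -0.52]
foot [ 634.42 -239.12   86.11] d [ 3.43 -0.38] along -1.4995592562925502 across -3.1057659699709075 a 0.764
```

arm_command --pt "0 0 0.1 1 -1" --pt "0 0 0.1 1 -1" --pt "0 0 0.1 1 -1" --pt "0 0 0.1 1 -1" --pt "0 0 0.1 1 -1" --pt "0 0 0.1 1 -1" --pt "0 0 0.1 0.9 -1"

```text
clock: 23.85
tcp_pos: [641.6, -235.4, 164.0]
tool_rot: [-0.02, -0.01, 0.999, -0.043]
wrist_force: [-2.8, 0.3, 6.2]
finger_gap: 12.8
```

```bash
python3 - <<'E'
from h import *
rep(3)
f=foot()
mv([((f[0],f[1],122),None,2),(scr(1,118),0.77,8)],up=1)
E
```

```text
t 23.85 p [ 641.56 -235.43  164.02] psi -3.123 zt [-39.7 -86.3] F [-2.81  0.31  6.17] M [0.04 1.01 0.91] gap 12.8 q [-0.08  0.54  0.04  0.1  -1.11 -1.52]
foot [ 636.08 -241.66   86.92] d [ 5.08 -2.92] along -5.026735771576409 across -3.0130333225259434 a 1.756
[[0.03,-0.05,-0.62,0.0,-1.0],[0.03,-0.05,-0.62,0.0,-1.0],[0.56,0.39,-0.03,-0.88,-1.0],[0.51,0.45,-0.03,-0.88,-1.0],[0.45,0.51,-0.03,-0.88,-1.0],[0.38,0.56,-0.03,-0.88,-1.0],[0.31,0.61,-0.03,-0.88,-1.0],[0.23,0.64,-0.03,-0.88,-1.0]]
[[0.15,0.66,-0.03,-0.88,-1.0],[0.07,0.68,-0.03,-0.88,-1.0]]
```

arm_command --pt "0.03 -0.05 -0.5 -0.5 -1" --pt "0.03 -0.05 -0.7 0 -1" --pt "0.56 0.39 -0.06 -0.83 -1" --pt "0.51 0.45 -0.06 -0.83 -1" --pt "0.45 0.51 -0.06 -0.83 -1" --pt "0.38 0.56 -0.06 -0.83 -1" --pt "0.31 0.61 -0.06 -0.83 -1" --pt "0.23 0.64 -0.06 -0.83 -1"

```text
clock: 24.65
tcp_pos: [531.5, -167.9, 203.6]
tool_rot: [-0.038, -0.395, 0.917, -0.03]
wrist_force: [0.2, 0.5, -3.4]
finger_gap: 12.6
```

```bash
python3 - <<'E'
from h import *
rep(1)
mv([(scr(1,114),0.77,2)],up=1)
E
```

```text
t 24.65 p [ 531.5  -167.87  203.59] psi -2.330 zt [-46.5 -84.5] F [ 0.24  0.49 -3.38] M [ 0.29 -0.13  0.03] gap 12.6 q [ 0.03  0.3  -0.22  0.09 -1.09 -0.83]
foot [ 525.89 -175.81  126.66] d [ 24.81 -22.65] along -0.6438941939259061 across -33.586909394214175 a 0.962
[[-0.01,0.57,0.16,-0.69,-1.0],[-0.06,0.57,0.16,-0.69,-1.0]]
```

arm_command --pt "0 0.57 0.1 -0.7 -1" --pt "-0.05 0.54 0.1 -0.7 -1" --pt "0 0 0 0 -1"

```text
clock: 24.95
tcp_pos: [502.8, -142.6, 195.7]
tool_rot: [-0.041, -0.487, 0.872, -0.025]
wrist_force: [0.5, -0.8, -2.2]
finger_gap: 12.9
```

```bash
python3 - <<'E'
from h import *
rep(1)
d=grab("wrist","ws14");crop(d,200,60,440,260,"ws14c",3)
mv([(scr(1,104),0.76,1)],up=1)
E
```

```text
t 24.95 p [ 502.84 -142.57  195.66] psi -2.123 zt [-47.5 -83.6] F [ 0.54 -0.78 -2.23] M [ 0.2  -0.21  0.05] gap 12.9 q [ 0.08  0.26 -0.31  0.09 -1.06 -0.68]
foot [ 497.48 -150.83  118.75] d [-3.61  2.34] along -0.09925838482597507 across 4.295428328235068 a 0.755
[[-0.03,-0.1,0.47,0.03,-1.0]]
```

View pics/ws14c.png

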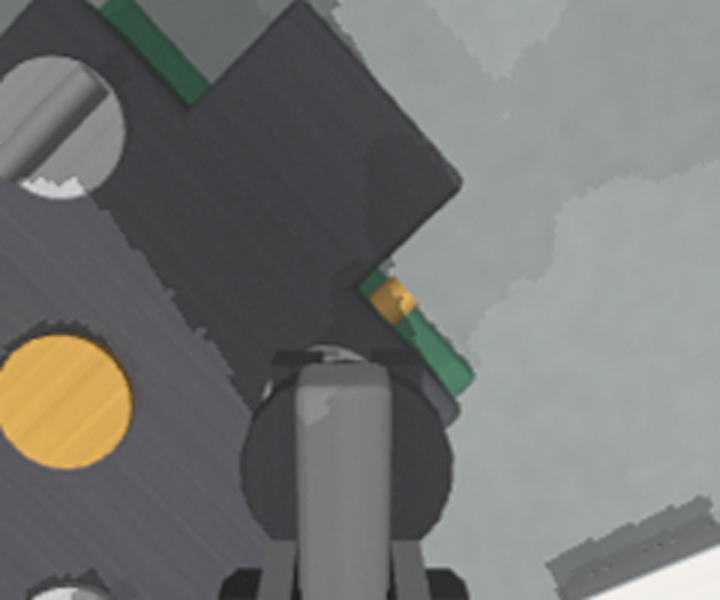

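arm_command --pt "-0.03 -0.15 0.3 0.05 -1" --pt "-0.03 -0.03 0.15 0 -1"

```text
clock: 25.2
tcp_pos: [510.8, -145.6, 182.3]
tool_rot: [-0.039, -0.483, 0.875, -0.027]
wrist_force: [0.3, -1.0, -3.8]
finger_gap: 12.4
```

```bash
python3 - <<'E'
from h import *
rep(1)
d=grab("wrist","ws15");crop(d,200,60,440,260,"ws15c",3)
rep(1)
E
```

```text
t 25.20 p [ 510.8  -145.58  182.26] psi -2.133 zt [-42.8 -84.5] F [ 0.27 -1.   -3.78] M [ 0.26 -0.11 -0.04] gap 12.4 q [ 0.07  0.28 -0.32  0.1  -1.02 -0.69]
foot [ 505.78 -153.88  105.33] d [ 4.7  -0.72] along -1.9000763397118858 across -4.355746083764659 a 0.765
t 25.25 p [ 510.72 -145.59  181.73] psi -2.133 zt [-43.7 -84.5] F [-1.07 -1.12 -4.33] M [ 0.25 -0.17  0.01] gap 13.2 q [ 0.07  0.28 -0.32  0.09 -1.02 -0.69]
foot [ 505.63 -153.89  104.81] d [ 4.55 -0.73] along -1.8052085026582194 across -4.2375170190595375 a 0.765
```

View pics/ws15c.png

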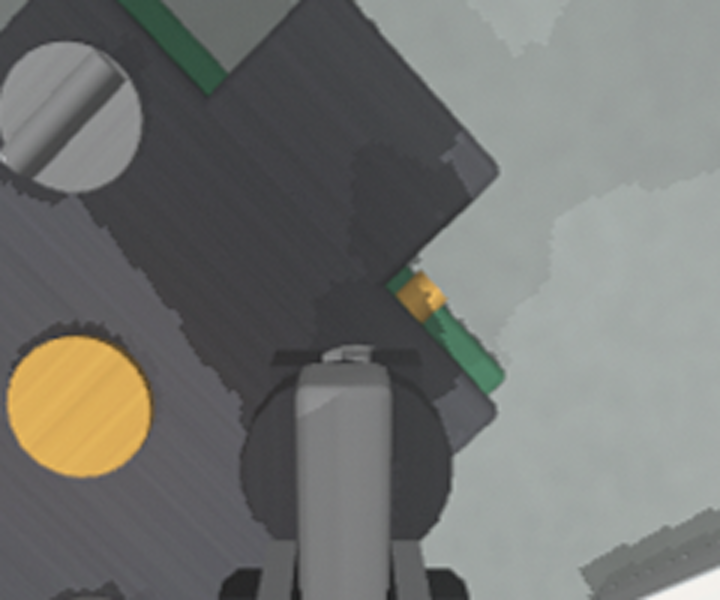

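arm_command --pt "0 0.1 0.1 0 -1" --pt "0 0 0.3 0 -1" --pt "0 0 0.25 0 -1"

```text
clock: 25.55
tcp_pos: [509.6, -147.0, 163.1]
tool_rot: [-0.039, -0.483, 0.875, -0.028]
wrist_force: [-7.0, 4.2, 34.0]
finger_gap: 12.7
```

```bash
python3 - <<'E'
from h import *
rep(1)
E
```

```text
t 25.55 p [ 509.63 -147.01  163.08] psi -2.134 zt [-40.8 -87.4] F [-6.99  4.2  33.99] M [ 1.06  2.59 -0.21] gap 12.7 q [ 0.07  0.3  -0.35  0.1  -0.97 -0.7 ]
foot [ 504.77 -155.53   86.17] d [ 3.68 -2.37] along 0.04036174723703311 across -4.38059866118249 a 0.766
```

arm_command --pt "0 0 0.1 1 -1" --pt "0 0 0.1 1 -1" --pt "0 0 0.1 1 -1" --pt "0 0 0.1 1 -1" --pt "0 0 0.1 1 -1" --pt "0 0 0.1 1 -1" --pt "0 0 0.1 0.9 -1"

```text
clock: 26.25
tcp_pos: [510.6, -150.4, 163.9]
tool_rot: [-0.017, -0.008, 0.999, -0.049]
wrist_force: [-4.6, 2.9, 12.6]
finger_gap: 12.8
```

```bash
python3 - <<'E'
from h import *
rep(1)
E
```

```text
t 26.25 p [ 510.57 -150.41  163.85] psi -3.128 zt [-33.3 -98.8] F [-4.57  2.85 12.55] M [0.97 1.76 0.77] gap 12.8 q [ 0.07  0.29 -0.36  0.12 -0.96 -1.7 ]
foot [ 505.59 -157.6    86.81] d [ 4.5  -4.44] along -4.438257870497469 across -4.505749775101684 a 1.760
```

```bash
python3 - <<'E'
from h import *
f=foot()
ang=YC-(-2.55)
print(ang)
mv([((f[0],f[1],124),None,2),((568,218,70),ang,10)],up=1)
E
```

```text
1.1821036732051033
[[0.02,-0.06,-0.65,0.0,-1.0],[0.02,-0.06,-0.65,0.0,-1.0],[-0.16,0.9,0.0,-0.3,-1.0],[-0.2,0.89,0.0,-0.3,-1.0],[-0.24,0.88,0.0,-0.3,-1.0],[-0.27,0.87,0.0,-0.3,-1.0],[-0.31,0.86,0.0,-0.3,-1.0],[-0.34,0.85,0.0,-0.3,-1.0]]
[[-0.38,0.83,0.0,-0.3,-1.0],[-0.41,0.82,0.0,-0.3,-1.0],[-0.45,0.8,0.0,-0.3,-1.0],[-0.48,0.78,0.0,-0.3,-1.0],[-0.51,0.76,0.0,-0.3,-1.0],[-0.54,0.74,0.0,-0.3,-1.0],[-0.57,0.71,0.0,-0.3,-1.0],[-0.6,0.69,0.0,-0.3,-1.0]]
```

arm_command --pt "0 0 -0.5 -0.5 -1" --pt "0 0 -0.8 0 -1" --pt "-0.16 0.9 -0.05 -0.28 -1" --pt "-0.2 0.89 -0.05 -0.28 -1" --pt "-0.24 0.88 -0.05 -0.28 -1" --pt "-0.27 0.87 -0.05 -0.28 -1" --pt "-0.31 0.86 -0.05 -0.28 -1"

```text
clock: 26.95
tcp_pos: [524.0, -8.8, 194.0]
tool_rot: [-0.025, -0.14, 0.989, -0.046]
wrist_force: [1.0, -0.9, -3.0]
finger_gap: 12.9
```

```bash
python3 - <<'E'
from h import *
st();print(foot())
d=grab("scene");crop(d,190,160,400,300,"sc16",3.8)
d=grab("wrist","ws16")
mv([((568,218,60),YC+2.55,1)],up=1)
E
```

```text
t 26.95 p [524.05  -8.82 193.97] psi -2.864 zt [-35.9 -97.4] F [ 1.04 -0.86 -2.96] M [ 0.26 -0.2  -0.04] gap 12.9 q [ 0.34  0.27 -0.31  0.09 -1.07 -1.68]
[518.82 -16.56 116.99]
[[-0.47,0.89,0.1,-0.28,-1.0],[-0.51,0.87,0.1,-0.28,-1.0],[-0.54,0.85,0.1,-0.28,-1.0],[-0.58,0.83,0.1,-0.28,-1.0],[-0.61,0.81,0.1,-0.28,-1.0],[-0.64,0.78,0.1,-0.28,-1.0],[-0.67,0.76,0.1,-0.28,-1.0],[-0.7,0.73,0.1,-0.28,-1.0]]
```

View pics/sc16.png

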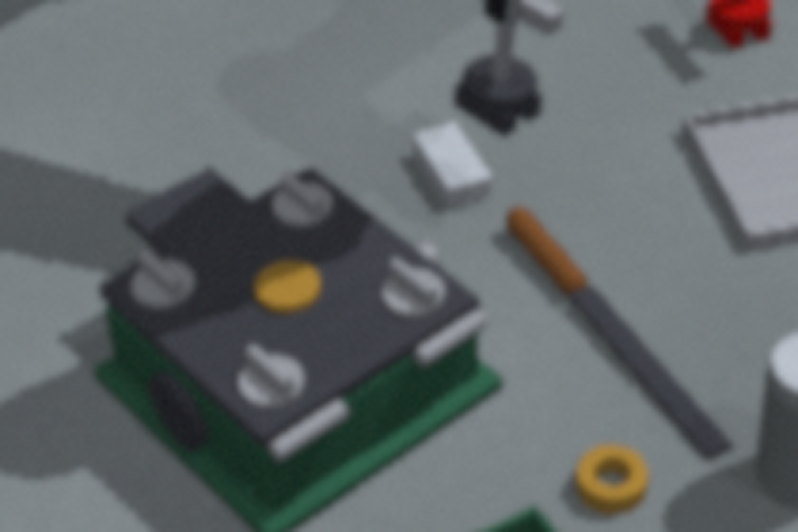

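View pics/ws16.png

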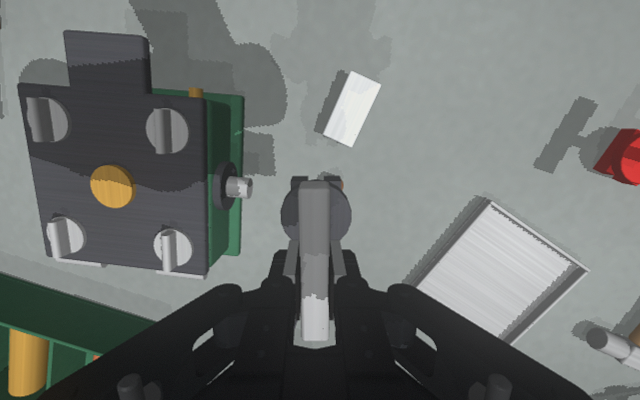

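arm_command --pt "-0.47 0.89 0.05 -0.28 -1" --pt "-0.51 0.87 0.05 -0.28 -1" --pt "-0.54 0.85 0.05 -0.28 -1" --pt "-0.58 0.83 0.05 -0.28 -1" --pt "-0.61 0.81 0.05 -0.28 -1" --pt "-0.64 0.78 0.05 -0.28 -1" --pt "-0.6 0.7 0.05 -0.28 -1" --pt "-0.4 0.4 0.05 -0.2 -1"

```text
clock: 27.85
tcp_pos: [570.6, 213.9, 152.6]
tool_rot: [-0.034, -0.289, 0.956, -0.042]
wrist_force: [0.3, 0.4, -3.3]
finger_gap: 12.6
```

```bash
python3 - <<'E'
from h import *
st();print(foot())
mv([((568,216,40),YC+2.55,2)],up=1)
E
```

```text
t 27.85 p [570.59 213.89 152.63] psi -2.557 zt [ -39.9 -100.2] F [ 0.34  0.37 -3.28] M [ 0.23 -0.09  0.01] gap 12.6 q [ 0.65  0.46 -0.11  0.06 -1.1  -1.67]
[565.22 205.22  75.77]
[[-0.19,0.16,0.54,-0.03,-1.0],[-0.19,0.16,0.54,-0.03,-1.0]]
```

arm_command --pt "-0.15 0.15 0.6 0 -1" --pt "-0.12 0.08 0.6 0 -1" --pt "-0.06 0 0.5 0 -1"

```text
clock: 28.15
tcp_pos: [575.4, 222.1, 99.4]
tool_rot: [-0.032, -0.29, 0.956, -0.042]
wrist_force: [0.4, 0.5, -2.9]
finger_gap: 12.8
```

```bash
python3 - <<'E'
from h import *
st();print(foot())
d=grab("wrist","ws17")
st();print(foot())
E
```

```text
t 28.15 p [575.4  222.07  99.44] psi -2.555 zt [-35.8 -98.5] F [ 0.38  0.47 -2.91] M [ 0.23 -0.17  0.06] gap 12.8 q [ 0.66  0.52 -0.15  0.07 -0.99 -1.68]
[570.35 213.52  22.54]
t 28.20 p [573.77 220.87  96.4 ] psi -2.556 zt [ -41.  -100.9] F [-1.41 -1.51 -5.58] M [ 0.22 -0.01  0.  ] gap 12.1 q [ 0.66  0.52 -0.16  0.07 -0.99 -1.68]
[568.33 212.14  19.54]
```

View pics/ws17.png

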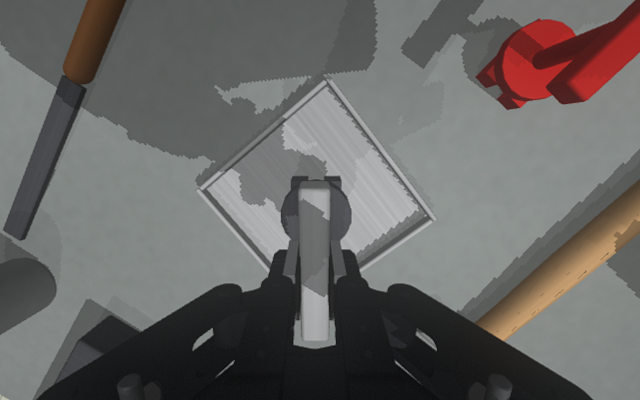

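arm_command --pt "0 0 0.3 0 -1" --pt "0 0 0.15 0 -1" --pt "0 0 0.06 0 -1"

```text
clock: 28.5
tcp_pos: [574.2, 217.9, 83.0]
tool_rot: [-0.034, -0.289, 0.956, -0.043]
wrist_force: [-4.1, 0.7, 8.8]
finger_gap: 12.5
```

```bash
python3 - <<'E'
from h import *
st();print(foot())
E
```

```text
t 28.50 p [574.24 217.88  82.99] psi -2.556 zt [ -39.9 -102.6] F [-4.09  0.69  8.83] M [ 0.67  1.61 -0.07] gap 12.5 q [ 0.65  0.54 -0.17  0.07 -0.96 -1.68]
[568.88 209.02   6.15]
```

arm_command --pt "0.08 -0.04 0.1 0 -1" --pt "0.08 -0.04 0.1 0 -1" --pt "0 0 0 0 -1"

```text
clock: 28.8
tcp_pos: [574.3, 215.9, 84.1]
tool_rot: [-0.028, -0.29, 0.956, -0.041]
wrist_force: [-0.1, -0.4, -3.1]
finger_gap: 13.1
```

```bash
python3 - <<'E'
from h import *
st();print(foot())
d=grab("scene");crop(d,330,110,480,240,"sc18",5)
E
```

```text
t 28.80 p [574.28 215.93  84.13] psi -2.555 zt [-29.3 -93.7] F [-0.06 -0.37 -3.06] M [ 0.26 -0.06 -0.02] gap 13.1 q [ 0.65  0.53 -0.18  0.07 -0.94 -1.68]
[569.74 207.75   7.16]
```

View pics/sc18.png

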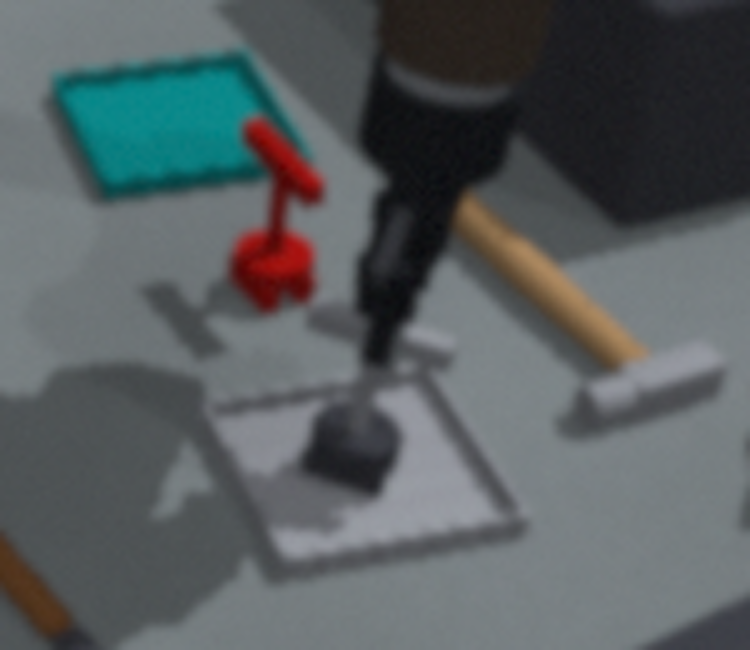

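arm_command --pt "0 0 0.1 0 -1" --pt "0 0 0.04 0 -1" --pt "0 0 0 0 -0.5" --pt "0 0 0 0 -0.5" --pt "0 0 0 0 -0.3" --pt "0 0 0 0 0.2" --pt "0 0 0 0 0.6" --pt "0 0 0 0 1"

```text
clock: 29.65
tcp_pos: [576.7, 214.2, 83.0]
tool_rot: [-0.026, -0.29, 0.956, -0.042]
wrist_force: [-0.3, 0.2, 0.6]
finger_gap: 72.1
```

```bash
python3 - <<'E'
from h import *
st()
d=grab("wrist","ws19")
d=grab("scene");crop(d,330,110,480,240,"sc19",5)
E
```

```text
t 29.65 p [576.67 214.22  83.01] psi -2.554 zt [-25.  -95.7] F [-0.3   0.19  0.64] M [ 0.2  -0.07  0.03] gap 72.1 q [ 0.65  0.53 -0.19  0.08 -0.93 -1.68]
```

View pics/ws19.png

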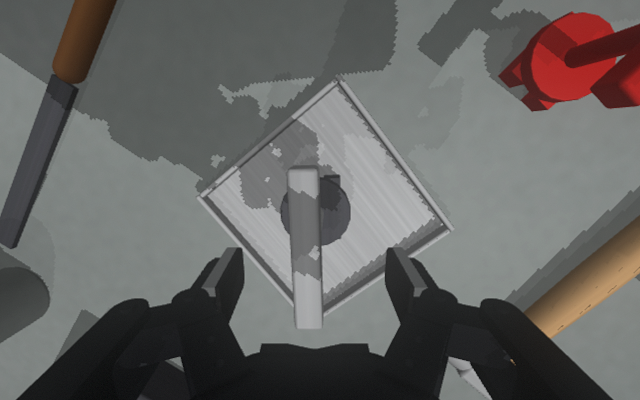

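View pics/sc19.png

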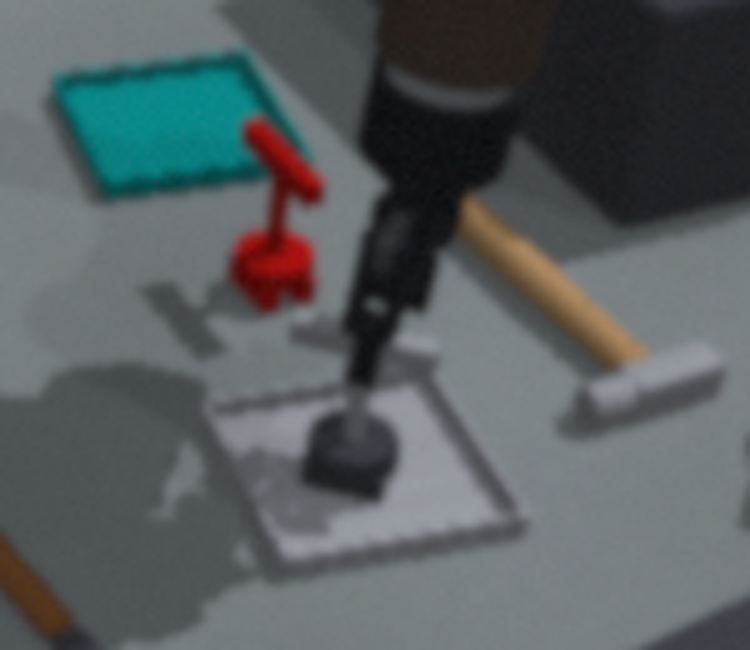

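arm_command --pt "0 0 -0.5 0 1" --pt "0 0 -0.9 0 1" --pt "0 0 -0.9 0 1" --pt "-0.4 0 -0.9 0 1" --pt "-0.5 0 -0.5 0 1" --pt "0 0 0 0 1"

```text
clock: 30.35
tcp_pos: [601.5, 239.9, 194.2]
tool_rot: [-0.028, -0.29, 0.956, -0.043]
wrist_force: [-0.3, 0.5, -0.3]
finger_gap: 85.5
```

```bash
python3 - <<'E'
from h import *
import pickle
st()
d=grab("wrist","ws20");pickle.dump(d,open("ws20.pkl","wb"));crop(d,180,20,440,240,"ws20c",3)
s=grab("scene","sc20");crop(s,190,110,480,300,"sc20",2.7)
t=grab("top");crop(t,200,130,400,240,"top20",4)
E
```

```text
t 30.35 p [601.5  239.88 194.21] psi -2.554 zt [-28.3 -97.9] F [-0.33  0.53 -0.32] M [ 0.18  0.05 -0.03] gap 85.5 q [ 0.66  0.48  0.04  0.06 -1.21 -1.66]
```

View pics/ws20c.png

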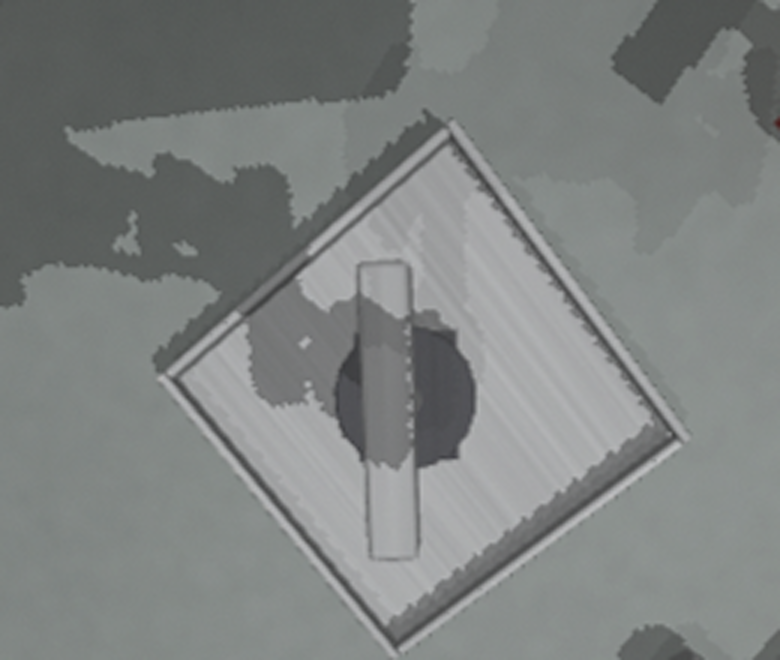

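View pics/sc20.png

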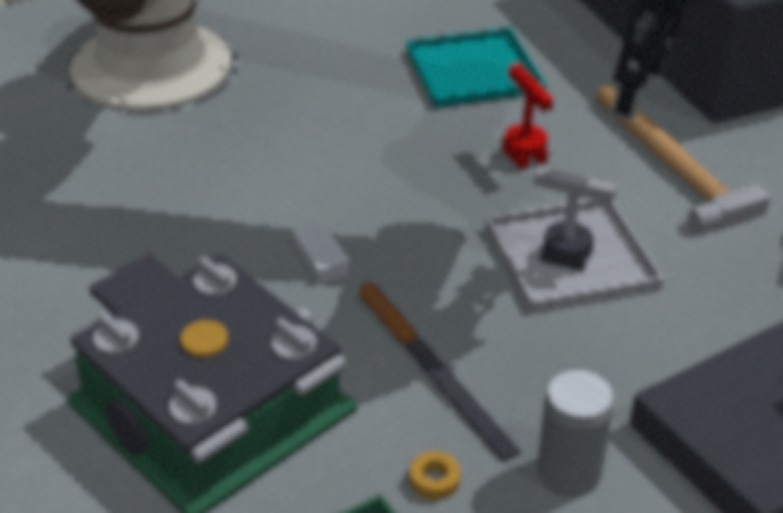

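View pics/top20.png

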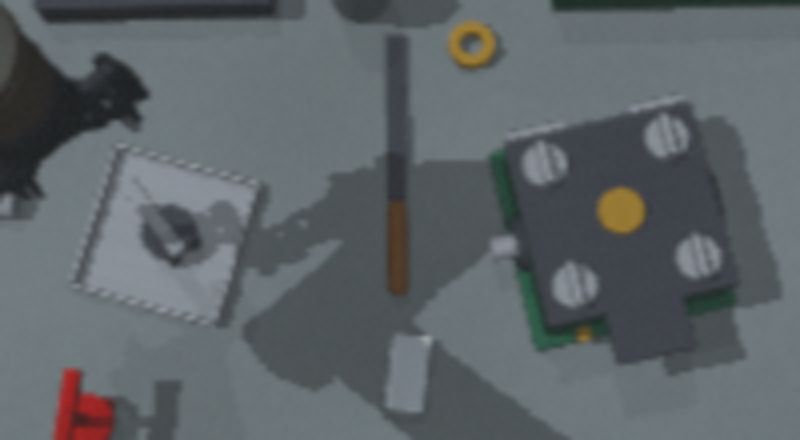

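```bash
python3 - <<'E'
from h import *
import pickle
d=pickle.load(open("ws20.pkl","rb"))
f=lambda x,y:(180+x/3,20+y/3)
a=onz(d,*f(385,262),104);b=onz(d,*f(394,558),104);c=(a+b)/2
tc=np.mean([onz(d,*f(*q),16) for q in [(450,125),(685,437),(397,652),(165,376)]],0)
v=a-b
print("bar",c,np.linalg.norm(v),"tray",tc)
e=(c-tc)[:2];y=-0.295;print("in tray",e@[np.cos(y),np.sin(y)],e@[-np.sin(y),np.cos(y)])
hub=onz(d,*f(406,398),30);print("hub",hub)
im=cv2.imread("pics/ws16.png"); cv2.imwrite("pics/ws16c.png",cv2.resize(im[20:280,10:250],None,fx=2.3,fy=2.3,interpolation=cv2.INTER_CUBIC))
E
```

```text
bar [569.89 208.8  104.  ] 78.78312156282774 tray [570.37 214.94  16.  ]
in tray 1.3262204487267342 -6.01263482491618
hub [570.02 208.72  30.  ]
```

View pics/ws16c.png

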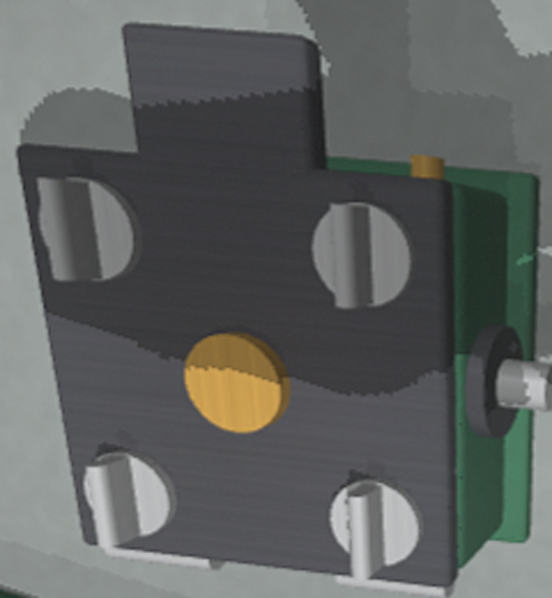

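```bash
python3 - <<'E'
from bench import order
print(order.close_job())
E
```

```text
the job is handed in; nothing more can be done
None
```

The job is done and handed in, at about 30.5 s of the 72 s allowed; no verdict came back.

I pushed the cover shut at the lip, took the T-key from the steel tray and turned the screws half-way in the order 1, 3, 2, 4. I then turned them home in the order 4, 2, 3, 1 and stood the key back in its tray.

**Last checks:**
- **Screws:** All four tabs look parallel to the case's x axis. The wrist moment rose to between 0.5 and 1.2 N m at each final turn, so each screw met its stop.
- **Cover:** It looks shut in the scene and top views.
- **Key:** It stands free on the tray floor, about 1 mm and 6 mm from the tray's centre. The hub lies under the bar, so it is upright.
- **Other items:** Nothing else I could see in the last views had moved, and the gripper is clear of everything.

**What disagreed:**
- The tool tilted slowly while carrying and turning the key, up to about 0.1 rad. I allowed for it when aligning.
- I pushed sideways against screw 4 once to correct the tilt. The key rolled a little in the pads and sprang back when I lifted it.
- My first two wrist views of the key were too close together to fix its height. I relied on the rougher scene and top views plus the given sizes, and the grasp and seating heights agreed with that.

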